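Shut and latch the parts pen

TASK

Shut the gate of the small wire parts pen on the counter and latch it: lift the steel latch bar by its thumb tab, bring it over the lip of the catch on the post while gently pressing the gate in against the sprung black pad, and let the bar right down into the catch so that the gate stays shut by itself. Never force the bar against the catch, and leave the other things on the counter and in the pen where they are.

Things in the scene. Friction and masses are not known exactly. Their poses are not given: they have to be found in the camera images.
- pen: Open-topped wire-mesh pen, 340 mm wide (y), 240 deep, 135 high, fixed to the counter. Origin: on the counter under the middle of the gateway; x points into the pen, square to the shut gate, y to the left, z up. The gate's hinge line is at x=0, y=+132 mm; the latch post (30 x 34 mm, 146 high) at x=0, y=-136 mm carries the steel catch.
- catch_nominal (a point): Point fixed on the pen (x=0, y=-143, z=159.6 mm in its frame, same axes) where the middle of the catch's floor would nominally be. The catch (lip and pad together) is screwed on through slots and really sits anywhere up to 10 mm nearer or farther in x; this shift is not reported: find it by feel. The catch is 26 mm long in y; its floor is fixed, 159.6 mm above the counter.
- catch_mouth (a point): Point 14 mm above catch_nominal, level with the top of the catch's front lip. Lip: 6 mm thick, inner face nominally at x=-4 mm. Behind it an upright slippery black plastic pad, from 162 to 206 mm above the counter, free face at x=+2.5 mm, spring 3.5 N/mm, travel 11 mm. The 8 mm bar enters only with the pad pushed back 1.5 mm (5 N) or more; 18 N (5 mm) is the most lip and pad should bear.
- gate (a joint): Angle of the gate on its vertical hinge: 0 with the gate in the plane of the pen's front (x=0), positive when open towards the pen's outside (-x); the hinge is stiff enough that the gate stays where it is left (0.12 N m). It starts 0.3 to 0.65 rad open. Once latched it reads 0 within 0.04, depending on where the catch sits.
- latch_bar (a joint): Angle of the latch bar about its pivot on the gate: 0 lying level on its own stop, positive with the free end raised; it falls by its own weight (0.38 kg). Range 0 to 0.35 rad. With the gate shut the bar's lower edge clears the lip above 0.105 rad, and it rests on the catch's floor at about 0.04 rad.
- gate_hinge (a point): Point on the gate's hinge line, 160 mm above the counter.
- bar_pivot (a point): Pivot of the latch bar on the gate's top rail, 60 mm from the hinge line, 160 mm above the counter; its axis is level, square to the gate. The bar is flat steel, 8 mm thick (square to the gate), 18 high, and runs along the gate, away from the hinge, to 248 mm from the pivot; it crosses the catch 215 mm from the pivot, 275 mm from the hinge line.
- thumb_tab (a point): Grasp point in the thumb tab, a flat upright steel tab on the bar: 8 mm thick (square to the gate), 34 long, standing 50 mm above the bar. The point is 20 mm below the tab's top, 145 mm from the pivot, 205 mm from the hinge line, 199 mm above the counter with the bar down. Axes: x square to the gate (into the pen), y to the pivot, z up. 1.34 N here puts 1 N on the pad.
- carton: Cardboard box 75 x 95 x 70 mm standing in the pen; leave it.
- jar: Glass jar 54 mm across, 75 mm high, standing in the pen; leave it.
- can: Metal can 60 mm across, 140 mm high, on the counter left of the pen; leave it.
- screwdriver: Screwdriver lying on the counter on the left; leave it.
- bin: Open grey bin 130 x 100 x 60 mm on the counter right of the pen; leave it.
- tape: Roll of tape 90 mm across, 24 mm high, lying on the counter on the right; leave it.
- mug: White mug 76 mm across, 90 mm high, on the counter on the left; leave it.

How it is judged:
By the outcome, as a careful person would: the job done as asked, in the order asked, and still so for the second after the job is handed in, with the robot touching nothing.
It also fails if it takes over 64 s, if anything falls off the work surface, if the arm or the gripper's body presses on something with over 40 N, if the wrist force passes 120 N, or if a joint passes its speed limit or range.

ROBOT

A 6-joint arm with a two-finger parallel gripper is mounted at the origin on the work surface. World frame = base frame: x ahead of the robot, y to its left, z up, the work surface at z = 0. Lengths are in mm, angles in degrees, forces in N, time in s.
With the tool pointing down it reaches from about 300 to 850 mm from the base axis. Payload 4.2 kg.
Tool frame: the origin (TCP) lies midway between the tips of the shut fingers; the grasp point (between the pads) lies 19 mm behind it; x points along the fingers, y is the direction in which the jaws open and shut, and the axes are right-handed (so a half turn about x gives the same grasp; the last joint's range is limited). The gripper opens to 91 mm and grips with 3 to 60 N. Pads are 32 mm wide; open, the fingers measure 118 mm over their backs; the gripper's body (76 mm by 178 mm) begins 60 mm behind the grasp point.
Start: joints at [74.656, 18.312, 89.639, -0, 72.044, -1.146], TCP at [141.033, 557.452, 213.976] pointing down, gripper open.
Joint ranges: [-177.97, 177.97], [-48.28, 115.42], [12.27, 149.76], [-77.06, 257.06], [2.81, 150.46], [-146.56, 146.56]. Speed limits (degrees/s): [147.25, 147.25, 180, 180, 180, 180].

INTERFACE

Orientations are given as [roll, pitch, yaw] about the fixed x, y, z axes, in that order (R = Rz(yaw) Ry(pitch) Rx(roll)).
In Python, from workcell import * gives the robot as it stands.
- The arm moves only by the shell command python3 -m handwheel 'ROWS' [FORCE]. ROWS is a JSON object of lists of equal length, an entry for each row: "gripper": the closure, from 0 (fully open) to 1 (shut); "offset": the shift along the tool's x, y, z in mm, a list of three; "rot": the turn, a rotation vector about the tool's x, y, z in degrees, a list of three. A call has 1 to 5 rows; each row is the pose to reach, as a shift and turn from the pose commanded when the call began, along the tool's axes at that moment; what a row does not reach only later rows make up. A row lasts 1/12 s, in which the tool goes at most 41.7 mm and 7.16 degrees, less where a joint would pass 70% of its speed; a pose out of reach is approached as far as the arm can. A call with a gripper value outside its range is refused whole. The fingers move at their own pace and stop on an object; FORCE is the grip in N (left out, the last holds). Time passes only in rows, so rows that repeat a pose let the fingers close. It gives the time, the measured TCP pose, the force and the opening at its end, in the units of the state.
- state(): the state, without advancing time (a new reading comes with each control period).
- grab_frame(name): name is "scene" or "top" or "wrist"; returns the picture (420x560x3 uint8, red, green, blue); there is no depth.
- camera_params(name): a dict with "fx", "fy", "cx", "cy" (pixels), "position" and "attitude" of the camera in the world; the wrist camera has in their place "hand_eye" (4x4, takes a point from camera to tool coordinates, whose origin is the TCP and whose axes are the tool frame's). Camera axes: x right, y up, looking along -z (the intrinsics and any distortion apply to the point x, -y, -z); pixel columns grow to the right and rows downward; lengths in mm; the calibration is good to about 2 mm. The wrist camera is an equidistant fisheye: a pixel r from the principal point sees the ray r / f radians off the axis. A picture is of the moment at which its call begins: read the wrist's pose just before it. camera_params takes no time and is no camera call.
- job_done(): hands the job in, once; it reports no verdict.
The state is a dict: "time_s": time; "qpos": joint angles; "qvel": joint speeds; "effort": joint torques, N m; "ee_pos": TCP position; "ee_rot": TCP orientation; "force": force on the tool from outside, world axes, zero at the start; "torque": the same for the moment, N m; "gripper_width": finger opening in mm.
Only numpy, scipy, OpenCV 4.12 (cv2) and the standard library are available. Lean on these libraries where they do the work, as an engineer would, in place of code of your own. Each camera call takes 0.05 s, during which the arm holds its last target.

## Working session

There is one attempt and no reset: what is moved stays moved. The work goes in short steps, Python scripts to look and compute and a shell command to move; the robot and the scene stay as the last step left them, time stands still between calls to the robot, and variables do not carry over. Pictures are saved under pics/ and viewed, and the job is handed in when it is done.

```bash
ls; mkdir -p pics
python3 - <<'E'
from workcell import *
import cv2
print(state())
for n in ["scene","top","wrist"]:
    print(n,camera_params(n))
    cv2.imwrite(f"pics/{n}0.png",cv2.cvtColor(grab_frame(n),cv2.COLOR_RGB2BGR))
E
```

```text
pics
{'time_s': 0.0, 'qpos': array([ 7.46580246e+01,  1.83500818e+01,  8.97081323e+01, -2.26818810e-03,
        7.20435709e+01, -1.14520539e+00]), 'qvel': array([ 0.0186962 , -0.09585149,  0.01350048, -0.07718292,  0.01361178,
        0.07537074]), 'effort': array([ 9.15142900e-04, -4.12461913e+01, -2.31974047e+01,  7.27576646e-02,
        4.56646609e-02, -1.37005045e-04]), 'ee_pos': array([140.88684531, 556.93457424, 213.12422175]), 'ee_rot': array([ -89.93149264,   89.89819217, -104.12756142]), 'force': array([-0.51975696,  0.28857551,  0.29746087]), 'torque': array([-0.04190145,  0.02635213, -0.0218825 ]), 'gripper_width': 91.1707553647964}
scene {'fx': 463.19434197052584, 'fy': 463.19434197052584, 'cx': 274.52660365055596, 'cy': 211.69604723052683, 'position': array([1332.48272762,  178.36115674, 1352.59784604]), 'attitude': array([ 33.72308259,   0.17023558, 102.87343512])}
top {'fx': 505.3589167630217, 'fy': 505.3589167630217, 'cx': 279.96151900887736, 'cy': 206.83993291751224, 'position': array([ 323.22289904,  -12.18274412, 1620.63468402]), 'attitude': array([ 8.75419595e+00,  2.37179558e-02, -8.90081661e+01])}
wrist {'fx': 325.19226210127806, 'fy': 325.19226210127806, 'cx': 284.10230013978986, 'cy': 211.87632160442615, 'hand_eye': array([[ 1.58312463e-04,  2.34340933e-01, -9.72154464e-01,
        -1.71272389e+02],
       [ 9.99997883e-01,  1.95753829e-03,  6.34717528e-04,
        -1.18896213e-02],
       [ 2.05176989e-03, -9.72152506e-01, -2.34340127e-01,
        -6.66475703e+01],
       [ 0.00000000e+00,  0.00000000e+00,  0.00000000e+00,
         1.00000000e+00]])}
```

View pics/scene0.png

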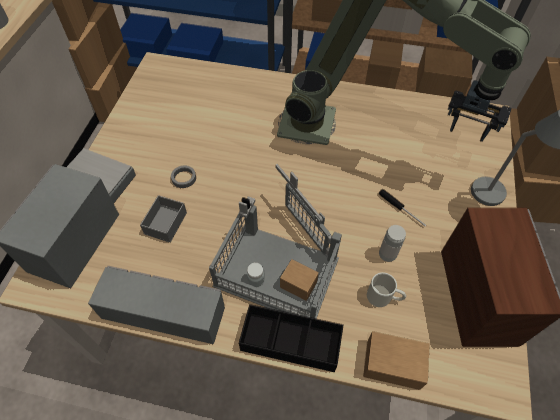

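View pics/top0.png

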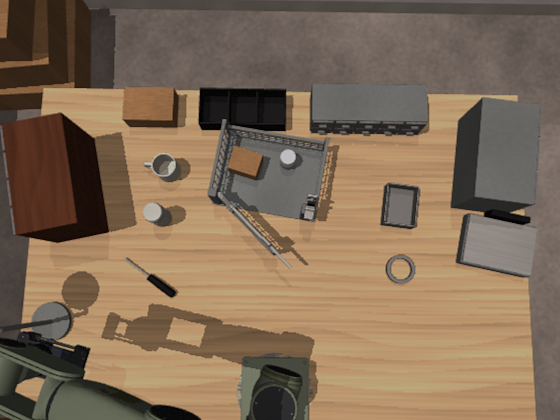

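View pics/wrist0.png

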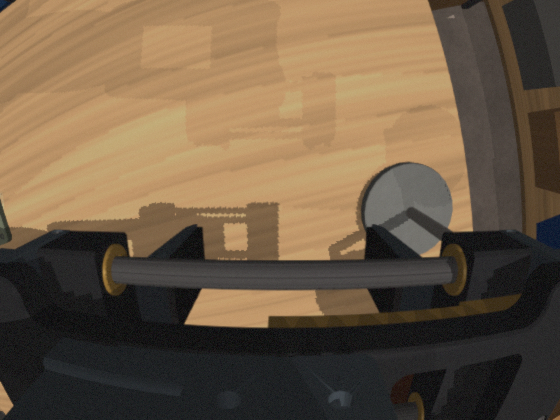

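The scene and top views show the pen. In the top view its hinge post is near (215,197), the latch post near (310,207), and the gate runs open from about (222,200) to (291,267). I'll zoom in on both.

```bash
cat > h.py <<'E'
import numpy as np, cv2
from scipy.spatial.transform import Rotation as R
from workcell import *
def cam(n):
    p=camera_params(n); return p,R.from_euler('xyz',p['attitude'],degrees=True).as_matrix(),np.array(p['position'])
def ray(n,u,v):
    p,Rm,t=cam(n); d=Rm@np.array([(u-p['cx'])/p['fx'],-(v-p['cy'])/p['fy'],-1]); return t,d/np.linalg.norm(d)
def onz(n,u,v,z):
    t,d=ray(n,u,v); return t+d*(z-t[2])/d[2]
def proj(n,P):
    p,Rm,t=cam(n); c=Rm.T@(np.array(P)-t); return p['cx']+p['fx']*c[0]/-c[2], p['cy']-p['fy']*c[1]/-c[2]
def tri(a,b):
    t1,d1=a;t2,d2=b
    s=np.linalg.lstsq(np.stack([d1,-d2],1),t2-t1,rcond=None)[0]
    p,q=t1+s[0]*d1,t2+s[1]*d2; return (p+q)/2,np.linalg.norm(p-q)
def toolR():
    return R.from_euler('xyz',state()['ee_rot'],degrees=True).as_matrix()
def wproj(P,s,n="wrist"):
    p=camera_params(n); Rt=R.from_euler('xyz',s['ee_rot'],degrees=True).as_matrix()
    c=np.linalg.inv(p['hand_eye'])@np.append(Rt.T@(np.array(P)-s['ee_pos']),1)
    x,y,z=c[0],-c[1],-c[2]; r=np.hypot(x,y); th=np.arctan2(r,z); return p['cx']+p['fx']*th*x/r,p['cy']+p['fy']*th*y/r
def wray(u,v,s):
    p=camera_params("wrist"); a=np.array([(u-p['cx'])/p['fx'],(v-p['cy'])/p['fy']]); th=np.linalg.norm(a)
    k=a/th*np.sin(th); d=np.array([k[0],-k[1],-np.cos(th)])
    H=p['hand_eye']; Rt=R.from_euler('xyz',s['ee_rot'],degrees=True).as_matrix()
    return Rt@H[:3,3]+s['ee_pos'], Rt@H[:3,:3]@d
E
python3 - <<'E'
import cv2
a=cv2.imread('pics/top0.png')[110:285,195:340]; cv2.imwrite('pics/t0z.png',cv2.resize(a,None,fx=3.4,fy=3.4,interpolation=cv2.INTER_CUBIC))
a=cv2.imread('pics/scene0.png')[155:320,200:350]; cv2.imwrite('pics/s0z.png',cv2.resize(a,None,fx=3.6,fy=3.6,interpolation=cv2.INTER_CUBIC))
E
```

```text
(no output)
```

View pics/t0z.png

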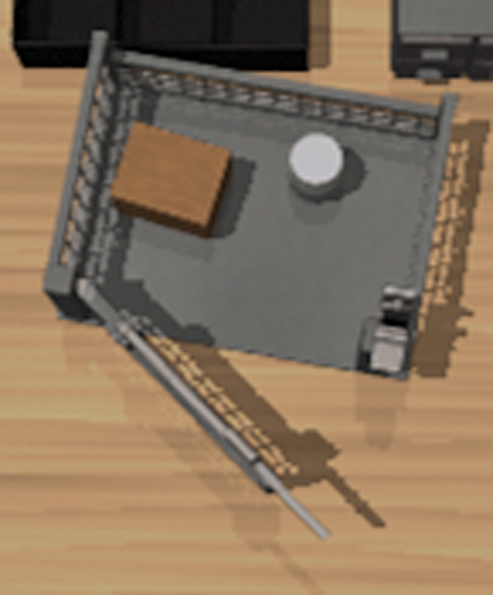

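View pics/s0z.png

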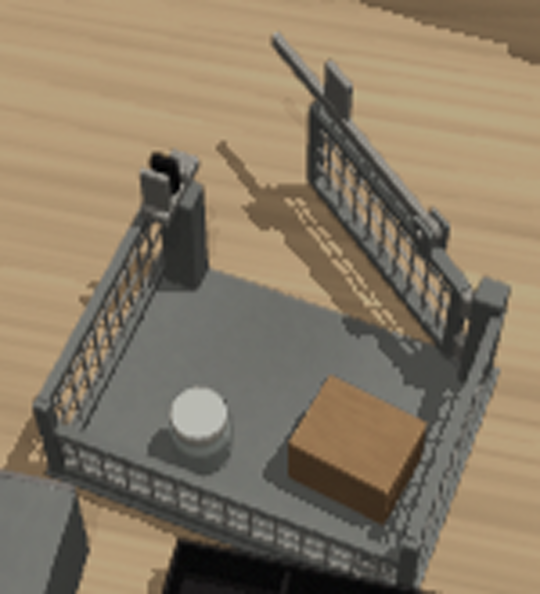

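Run:
```python
from h import *
T=lambda x,y:(195+x/3.4,110+y/3.4)
S=lambda x,y:(200+x/3.6,155+y/3.6)
def t(n,x,y,z): print(n,onz('top',*T(x,y),z).round(1))
t('backL',99,36,135);t('backR',449,98,135)
t('frontfloorR',408,377,0);t('frontfloorL',62,318,0)
t('bartip',326,535,165)
for n,a,b in [('backR',(449,98),(47,403)),('backL',(99,36),(410,550)),('tip',(326,535),(278,38)),('hingepost top',(0,0),(0,0))][:3]:
    p,e=tri(ray('top',*T(*a)),ray('scene',*S(*b)));print(n,p.round(1),round(e,1))
p,e=tri(ray('top',*T(388,345)),ray('scene',*S(188,168)));print('latchpost/catch',p,e)
p,e=tri(ray('top',*T(250,450)),ray('scene',*S(337,72)));print('tab',p,e)
```

```text
backL [815.6 167.6 135. ]
backR [ 763.4 -147.   135. ]
frontfloorR [ 528.8 -121.2    0. ]
frontfloorL [579.9 209.7   0. ]
bartip [372.7 -42.  165. ]
backR [ 765.8 -144.7  124. ] 6.7
backL [821.7 170.8 116. ] 1.8
tip [372.4 -38.9 155. ] 6.7
latchpost/catch [534.89632265 -86.5536455  157.3002838 ] 13.530801245836985
tab [439.0273012   27.25206056 205.23894404] 9.695531684109163
```

```bash
cat >> h.py <<'E'
def go(tgt,Rt,n):
    """print per-row offset/rot to reach target in n rows (straight)"""
    s=state(); R0=R.from_euler('xyz',s['ee_rot'],degrees=True)
    d=R0.inv().apply(np.array(tgt)-s['ee_pos']); rv=(R0.inv()*R.from_matrix(Rt)).as_rotvec(degrees=True)
    print('off',d.round(1),'rot',rv.round(2),'mm/row',np.linalg.norm(d)/n,'deg/row',np.linalg.norm(rv)/n)
    for i in range(1,n+1): print((d*i/n).round(1).tolist(),(rv*i/n).round(1).tolist())
def down(zdir):
    """tool x down, z along zdir"""
    x=np.array([0,0,-1.]); z=np.array(zdir,float); z/=np.linalg.norm(z); y=np.cross(z,x); return np.stack([x,y,z],1)
E
python3 - <<'E'
from h import *
print(toolR().round(3), state()['qpos'])
for a in (47,-133):
  g=np.radians(a)
  print(a); go([430,0,330],down([np.cos(g),np.sin(g),0]),17)
E
```

```text
[[-0.     0.245  0.969]
 [-0.001  0.969 -0.245]
 [-1.    -0.001 -0.   ]] [ 7.46568076e+01  1.83412142e+01  8.96878055e+01  4.64657862e-04
  7.20422331e+01 -1.14564883e+00]
47
off [-116.1 -469.3  416.9] rot [-6.12e+01 -4.00e-02  6.00e-02] mm/row 37.551761675247974 deg/row 3.5998661517305526
[-6.8, -27.6, 24.5] [-3.6, -0.0, 0.0]
[-13.7, -55.2, 49.0] [-7.2, -0.0, 0.0]
[-20.5, -82.8, 73.6] [-10.8, -0.0, 0.0]
[-27.3, -110.4, 98.1] [-14.4, -0.0, 0.0]
[-34.1, -138.0, 122.6] [-18.0, -0.0, 0.0]
[-41.0, -165.6, 147.1] [-21.6, -0.0, 0.0]
[-47.8, -193.3, 171.7] [-25.2, -0.0, 0.0]
[-54.6, -220.9, 196.2] [-28.8, -0.0, 0.0]
[-61.5, -248.5, 220.7] [-32.4, -0.0, 0.0]
[-68.3, -276.1, 245.2] [-36.0, -0.0, 0.0]
[-75.1, -303.7, 269.7] [-39.6, -0.0, 0.0]
[-81.9, -331.3, 294.3] [-43.2, -0.0, 0.0]
[-88.8, -358.9, 318.8] [-46.8, -0.0, 0.0]
[-95.6, -386.5, 343.3] [-50.4, -0.0, 0.1]
[-102.4, -414.1, 367.8] [-54.0, -0.0, 0.1]
[-109.3, -441.7, 392.4] [-57.6, -0.0, 0.1]
[-116.1, -469.3, 416.9] [-61.2, -0.0, 0.1]
-133
off [-116.1 -469.3  416.9] rot [1.188e+02 7.000e-02 5.000e-02] mm/row 37.551761675247974 deg/row 6.988372116600724
[-6.8, -27.6, 24.5] [7.0, 0.0, 0.0]
[-13.7, -55.2, 49.0] [14.0, 0.0, 0.0]
[-20.5, -82.8, 73.6] [21.0, 0.0, 0.0]
[-27.3, -110.4, 98.1] [28.0, 0.0, 0.0]
[-34.1, -138.0, 122.6] [34.9, 0.0, 0.0]
[-41.0, -165.6, 147.1] [41.9, 0.0, 0.0]
[-47.8, -193.3, 171.7] [48.9, 0.0, 0.0]
[-54.6, -220.9, 196.2] [55.9, 0.0, 0.0]
[-61.5, -248.5, 220.7] [62.9, 0.0, 0.0]
[-68.3, -276.1, 245.2] [69.9, 0.0, 0.0]
[-75.1, -303.7, 269.7] [76.9, 0.0, 0.0]
[-81.9, -331.3, 294.3] [83.9, 0.1, 0.0]
[-88.8, -358.9, 318.8] [90.8, 0.1, 0.0]
[-95.6, -386.5, 343.3] [97.8, 0.1, 0.0]
[-102.4, -414.1, 367.8] [104.8, 0.1, 0.0]
[-109.3, -441.7, 392.4] [111.8, 0.1, 0.0]
[-116.1, -469.3, 416.9] [118.8, 0.1, 0.0]
```

```bash
python3 -m handwheel '{"gripper":[0,0,0,0,0],"offset":[[-20,-27,24],[-40,-54,48],[-60,-81,72],[-80,-108,96],[-100,-135,120]],"rot":[[7,0,0],[14,0,0],[21,0,0],[28,0,0],[35,0,0]]}'
python3 - <<'E'
from h import *
g=np.radians(-133)
go([430,0,330],down([np.cos(g),np.sin(g),0]),12)
E
```

```text
time_s: 0.57
ee_pos: [224.5, 395.4, 314.5]
ee_rot: [-53.9, 90.0, -103.4]
force: [0.1, -0.7, 0.3]
gripper_width: 91.3
off [ -15.3 -100.5  434.1] rot [8.35e+01 4.00e-02 1.00e-02] mm/row 37.155000204983516 deg/row 6.958213182335996
[-1.3, -8.4, 36.2] [7.0, 0.0, 0.0]
[-2.5, -16.8, 72.4] [13.9, 0.0, 0.0]
[-3.8, -25.1, 108.5] [20.9, 0.0, 0.0]
[-5.1, -33.5, 144.7] [27.8, 0.0, 0.0]
[-6.4, -41.9, 180.9] [34.8, 0.0, 0.0]
[-7.6, -50.3, 217.1] [41.7, 0.0, 0.0]
[-8.9, -58.6, 253.2] [48.7, 0.0, 0.0]
[-10.2, -67.0, 289.4] [55.7, 0.0, 0.0]
[-11.5, -75.4, 325.6] [62.6, 0.0, 0.0]
[-12.7, -83.8, 361.8] [69.6, 0.0, 0.0]
[-14.0, -92.1, 397.9] [76.5, 0.0, 0.0]
[-15.3, -100.5, 434.1] [83.5, 0.0, 0.0]
```

```bash
python3 -m handwheel '{"gripper":[0,0,0,0,0],"offset":[[-1,-8,36],[-3,-17,72],[-4,-25,108],[-5,-34,145],[-6,-42,181]],"rot":[[7,0,0],[14,0,0],[21,0,0],[28,0,0],[35,0,0]]}'
python3 - <<'E'
from h import *
g=np.radians(-133)
print(state()['qpos'])
go([430,0,330],down([np.cos(g),np.sin(g),0]),7)
E
```

```text
time_s: 0.98
ee_pos: [310.8, 230.8, 320.0]
ee_rot: [100.5, 90.0, 16.0]
force: [0.4, -0.7, -0.3]
gripper_width: 91.0
[ 3.48949720e+01 -2.31375266e+00  9.93321060e+01 -4.69860571e-03
  8.29680065e+01  2.94077511e+01]
off [-10.   96.5 241.1] rot [ 4.849e+01 -1.000e-02 -1.000e-02] mm/row 37.1330795042266 deg/row 6.926828237017666
[-1.4, 13.8, 34.4] [6.9, -0.0, -0.0]
[-2.9, 27.6, 68.9] [13.9, -0.0, -0.0]
[-4.3, 41.4, 103.3] [20.8, -0.0, -0.0]
[-5.7, 55.2, 137.8] [27.7, -0.0, -0.0]
[-7.1, 69.0, 172.2] [34.6, -0.0, -0.0]
[-8.6, 82.8, 206.7] [41.6, -0.0, -0.0]
[-10.0, 96.5, 241.1] [48.5, -0.0, -0.0]
```

```bash
python3 -m handwheel '{"gripper":[0,0,0,0,0],"offset":[[-1,14,34],[-3,28,69],[-4,41,103],[-6,55,138],[-7,69,172]],"rot":[[7,0,0],[14,0,0],[21,0,0],[28,0,0],[35,0,0]]}'
python3 - <<'E'
from h import *
g=np.radians(-133)
print(state()['qpos'])
go([430,0,330],down([np.cos(g),np.sin(g),0]),3)
E
```

```text
time_s: 1.4
ee_pos: [397.0, 66.6, 327.1]
ee_rot: [147.6, 90.0, 28.0]
force: [1.0, -0.5, -0.4]
gripper_width: 91.1
[ 7.88235358e+00 -9.46136740e-01  9.70262548e+01  1.13322117e-02
  8.38891545e+01  3.74409003e+01]
off [-2.9 61.6 41.7] rot [ 1.344e+01 -3.000e-02 -1.000e-02] mm/row 24.80565779183568 deg/row 4.480096528932192
[-1.0, 20.5, 13.9] [4.5, -0.0, -0.0]
[-1.9, 41.1, 27.8] [9.0, -0.0, -0.0]
[-2.9, 61.6, 41.7] [13.4, -0.0, -0.0]
```

```bash
python3 -m handwheel '{"gripper":[0,0,0,0,0],"offset":[[-1,15,11],[-2,30,22],[-3,45,32],[-3,61,42],[-3,61,42]],"rot":[[4,0,0],[8,0,0],[12,0,0],[13.5,0,0],[13.5,0,0]]}'
python3 - <<'E'
from h import *
import json
s=state(); json.dump({k:np.array(s[k]).tolist() for k in ('ee_pos','ee_rot')},open('w1.json','w'))
im=cv2.cvtColor(grab_frame('wrist'),cv2.COLOR_RGB2BGR); cv2.imwrite('pics/w1.png',im)
cv2.imwrite('pics/w1b.png',cv2.resize(im,(800,600),interpolation=cv2.INTER_CUBIC))
print(s['qpos'])
E
```

```text
time_s: 1.82
ee_pos: [430.6, -0.1, 329.5]
ee_rot: [37.1, 89.9, -95.8]
force: [0.6, 0.4, -0.5]
gripper_width: 91.0
[-1.49099662e+00  1.75272512e+00  9.39740733e+01 -7.34809133e-02
  8.42787534e+01  4.14268193e+01]
```

View pics/w1b.png

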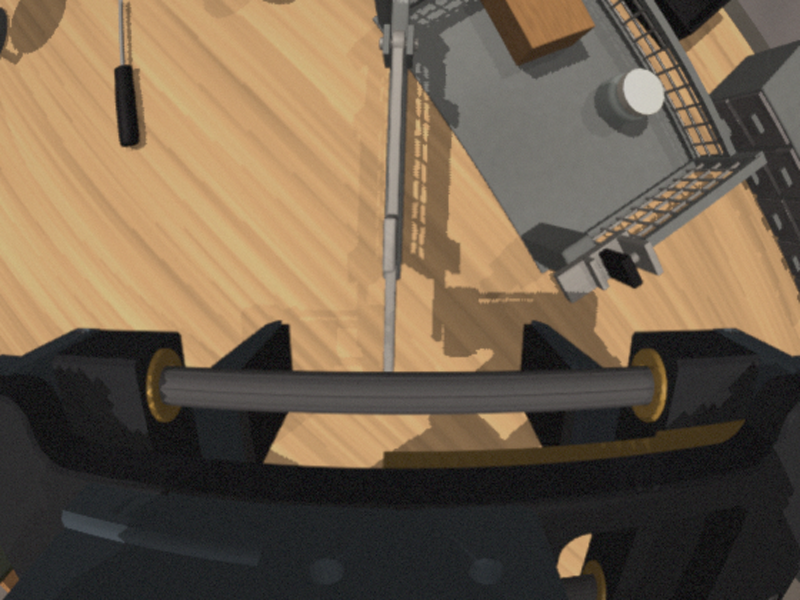

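The wrist view shows the gate almost in line with the tool's z axis. The tab spans about (391,215)–(390,275), and the catch with its black pad is at about (620,265). I'll enlarge the tab and catch.

Run:
```python
import cv2
im=cv2.imread('pics/w1.png')
cv2.imwrite('pics/w1t.png',cv2.resize(im[0:265,240:340],None,fx=2.25*1,fy=2.25,interpolation=cv2.INTER_CUBIC))
cv2.imwrite('pics/w1tt.png',cv2.resize(im[130:270,230:330],None,fx=4.2,fy=4.2,interpolation=cv2.INTER_CUBIC))
cv2.imwrite('pics/w1c.png',cv2.resize(im[130:230,360:480],None,fx=6,fy=6,interpolation=cv2.INTER_CUBIC))
```

```text
(no output)
```

View pics/w1tt.png

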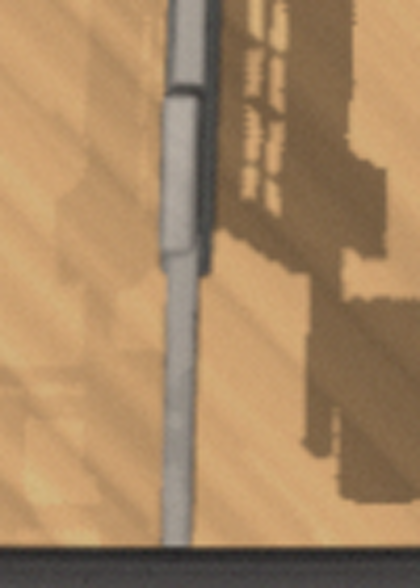

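View pics/w1c.png

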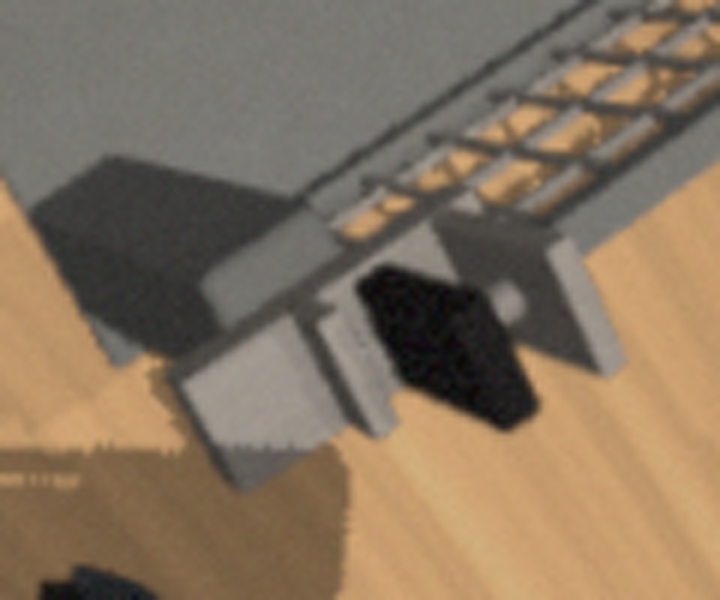

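View pics/w1t.png

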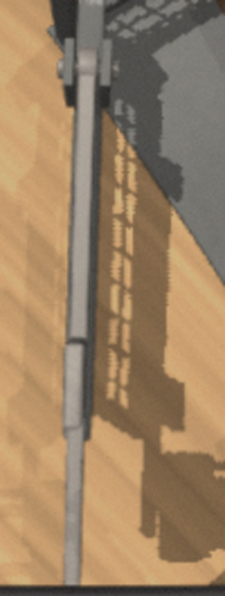

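Run:
```python
from h import *
import json
s=json.load(open('w1.json'))
def wz(u,v,z):
    t,d=wray(u,v,s); return t+d*(z-t[2])/d[2]
A=lambda x,y:(230+x/4.2,130+y/4.2); C=lambda x,y:(360+x/6,130+y/6); B=lambda x,y:(240+x/2.25,y/2.25)
tab=np.array([wz(*A(*q),219) for q in [(165,96),(196,96),(193,249),(161,251)]]);print(tab.round(1)); c=tab.mean(0)
L=(tab[2]+tab[3]-tab[0]-tab[1])/2; print('tab c',c.round(1),'len',np.linalg.norm(L),'w',np.linalg.norm(tab[1]-tab[0]),'ang',np.degrees(np.arctan2(L[1],L[0])))
b1=wz(*B(87,70),169); b2=(wz(*B(66,582),169)+wz(*B(80,582),169))/2
print('pivot',b1.round(1),'barfar',b2.round(1)); D=b2-b1
print('bar ang',np.degrees(np.arctan2(D[1],D[0])))
print('pivot->tab',np.linalg.norm((c-b1)[:2]), 'tab->tip?')
lip=np.array([wz(*C(*q),173.6) for q in [(318,322),(345,312),(398,408),(380,437)]]);print('lip',lip.round(1))
pad=np.array([wz(*C(*q),206) for q in [(363,280),(385,265),(535,410),(505,430)]]);print('pad',pad.round(1))
post=np.array([wz(*C(*q),146) for q in [(170,375),(240,490),(345,440),(290,310)]]);print('post/plate',post.round(1))
# hinge from tab line, pen
u=D[:2]/np.linalg.norm(D[:2]); print('hinge',(b1[:2]-60*u).round(1),'or from tab',(c[:2]-205*u).round(1))
```

```text
[[454.2  45.4 219. ]
 [458.9  41.  219. ]
 [436.5  18.1 219. ]
 [431.3  22.4 219. ]]
tab c [445.2  31.7 219. ] len 32.22358284214168 w 6.375418575072041 ang -134.63231803670234
pivot [544.9 131.8 169. ] barfar [374.3 -40.4 169. ]
bar ang -134.7368831579874
pivot->tab 141.28981359055928 tab->tip?
lip [[ 542.6  -81.3  173.6]
 [ 547.8  -83.5  173.6]
 [ 544.9 -104.7  173.6]
 [ 538.8 -106.5  173.6]]
pad [[ 546.2  -68.5  206. ]
 [ 550.8  -69.3  206. ]
 [ 557.4 -107.7  206. ]
 [ 550.9 -106.4  206. ]]
post/plate [[ 518.8  -79.5  146. ]
 [ 515.3 -107.2  146. ]
 [ 538.2 -114.7  146. ]
 [ 545.4  -86.5  146. ]]
hinge [587.2 174.5] or from tab [589.5 177.3]
```

Run:
```python
from h import *
g=np.radians(-134.7)
Rt=down([np.cos(g),np.sin(g),0])
go([445.2,31.7,250],Rt,4)
```

```text
off [ 79.4  -9.3 -32.9] rot [1.88 0.03 0.06] mm/row 21.621282265398968 deg/row 0.46917391917863616
[19.9, -2.3, -8.2] [0.5, 0.0, 0.0]
[39.7, -4.6, -16.5] [0.9, 0.0, 0.0]
[59.6, -7.0, -24.7] [1.4, 0.0, 0.0]
[79.4, -9.3, -32.9] [1.9, 0.0, 0.1]
```

```bash
python3 -m handwheel '{"gripper":[0,0,0,0,0],"offset":[[20,-2.3,-8],[40,-4.6,-16.5],[60,-7,-25],[79.5,-9.3,-33],[79.5,-9.3,-33]],"rot":[[0.5,0,0],[1,0,0],[1.5,0,0],[1.9,0,0],[1.9,0,0]]}'
python3 - <<'E'
from h import *
g=np.radians(-134.7)
Rt=down([np.cos(g),np.sin(g),0])
s=state()
im=cv2.cvtColor(grab_frame('wrist'),cv2.COLOR_RGB2BGR); cv2.imwrite('pics/w2.png',cv2.resize(im,(800,600)))
for P in [(445.2,31.7,219),(587.5,176,169)]: print(np.array(wproj(P,s))/.7)
go([445.2,31.7,180],Rt,4)
E
```

```text
time_s: 2.28
ee_pos: [442.5, 34.3, 246.9]
ee_rot: [-50.7, 89.5, 174.9]
force: [0.0, -0.1, -0.6]
gripper_width: 91.1
[417.04259774 338.89449219]
[415.61954314 -43.11897285]
off [68.9  3.  -0.1] rot [0.25 0.19 0.21] mm/row 17.24979938942666 deg/row 0.0937514829242247
[17.2, 0.7, -0.0] [0.1, 0.0, 0.1]
[34.5, 1.5, -0.0] [0.1, 0.1, 0.1]
[51.7, 2.2, -0.0] [0.2, 0.1, 0.2]
[68.9, 3.0, -0.1] [0.2, 0.2, 0.2]
```

View pics/w2.png

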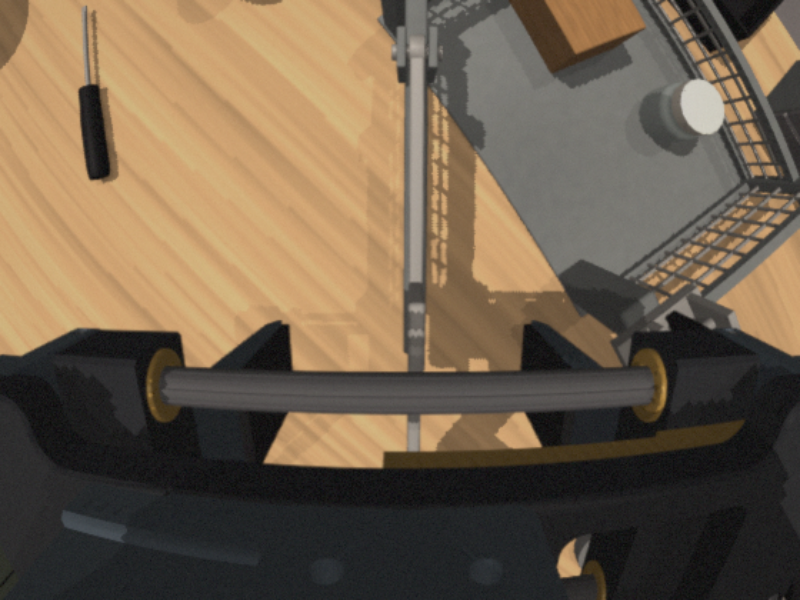

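Run:
```python
from h import *
s=state(); print(s['ee_pos'],s['ee_rot'])
im=cv2.cvtColor(grab_frame('wrist'),cv2.COLOR_RGB2BGR); cv2.imwrite('pics/w3.png',cv2.resize(im[170:330,250:340],None,fx=3.7,fy=3.7,interpolation=cv2.INTER_CUBIC))
for q in [(12,0,0),(-12,0,0)]: pass
u=np.array([np.cos(np.radians(-134.7)),np.sin(np.radians(-134.7)),0])
c=np.array([445.2,31.7,219])
for k in (-17,0,17): print((np.array(wproj(c+k*u,s))-[250,170])*3.7)
```

```text
[443.38173802  33.72708317 248.94544308] [-47.76731675  89.71982687 177.78194734]
[149.05746579 152.26749033]
[148.35441794 246.37685214]
[147.59868832 335.92108377]
```

View pics/w3.png

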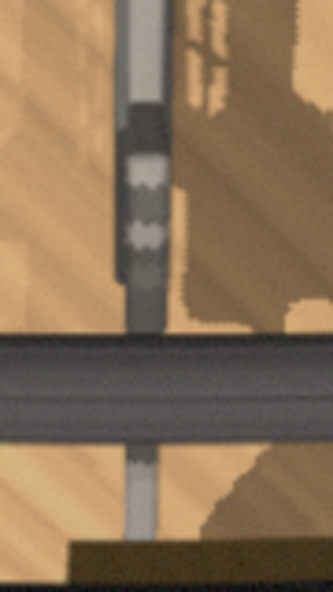

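Shadowed by the gripper, the tab's top face starts at row ~155 (predicted 152) and its centre column is ~147 (predicted 148), so they agree. I'll descend and close.

```bash
python3 -m handwheel '{"gripper":[0,0,0,0,0],"offset":[[20,0,0],[40,0,0],[58,0,0],[69,0,0],[69,0,0]],"rot":[[0,0,0],[0,0,0],[0,0,0],[0,0,0],[0,0,0]]}'
python3 -m handwheel '{"gripper":[0.6,0.7,0.8,0.8,0.8],"offset":[[0,0,0],[0,0,0],[0,0,0],[0,0,0],[0,0,0]],"rot":[[0,0,0],[0,0,0],[0,0,0],[0,0,0],[0,0,0]]}' 20
```

```text
time_s: 2.8
ee_pos: [444.1, 32.5, 180.9]
ee_rot: [-43.2, 89.9, -177.7]
force: [0.2, 0.4, 0.0]
gripper_width: 91.1
time_s: 3.22
ee_pos: [445.5, 32.7, 182.2]
ee_rot: [140.3, 89.9, 5.7]
force: [0.5, -0.1, -0.6]
gripper_width: 60.8
```

```bash
python3 -m handwheel '{"gripper":[0.9,1,1,1,1],"offset":[[0,0,0],[0,0,0],[0,0,0],[0,0,0],[0,0,0]],"rot":[[0,0,0],[0,0,0],[0,0,0],[0,0,0],[0,0,0]]}' 20
python3 -m handwheel '{"gripper":[1,1,1,1,1],"offset":[[0,0,0],[0,0,0],[0,0,0],[0,0,0],[0,0,0]],"rot":[[0,0,0],[0,0,0],[0,0,0],[0,0,0],[0,0,0]]}' 20
python3 -c "
from h import *
s=state();print(s['ee_pos'],s['force'],s['torque'],s['gripper_width'])
print(toolR().round(3))"
```

```text
time_s: 3.63
ee_pos: [445.0, 32.7, 181.4]
ee_rot: [-87.9, 90.0, 137.5]
force: [0.8, -0.9, 0.9]
gripper_width: 27.6
time_s: 4.05
ee_pos: [445.4, 32.4, 181.4]
ee_rot: [114.9, 90.0, -19.8]
force: [0.6, -0.9, -0.3]
gripper_width: 7.8
[445.35079577  32.44407997 181.44843656] [ 0.62624612 -0.85587488 -0.30290354] [-0.34399371  0.00094206 -0.48501183] 7.822819372265901
[[ 0.001  0.711 -0.703]
 [-0.    -0.703 -0.711]
 [-1.     0.001 -0.   ]]
```

```bash
python3 -m handwheel '{"gripper":[1,1,1,1,1],"offset":[[-3.6,0,-0.6],[-7.2,0,-1.2],[-14.4,0,-2.9],[-21.4,0,-4.8],[-21.4,0,-4.8]],"rot":[[0,-1.43,0],[0,-2.86,0],[0,-5.73,0],[0,-8.6,0],[0,-8.6,0]]}' 25
python3 -c "
from h import *
s=state();print(s['ee_pos'],s['force'],s['torque'],s['gripper_width'])
print(toolR().round(3))
im=cv2.cvtColor(grab_frame('wrist'),cv2.COLOR_RGB2BGR); cv2.imwrite('pics/w4.png',cv2.resize(im,(800,600)))
im=cv2.cvtColor(grab_frame('scene'),cv2.COLOR_RGB2BGR); cv2.imwrite('pics/s4.png',cv2.resize(im[155:320,180:380],None,fx=3.6,fy=3.6))
"
```

```text
time_s: 4.47
ee_pos: [449.1, 35.7, 203.1]
ee_rot: [0.4, 81.2, -134.1]
force: [-0.9, -5.4, -0.1]
gripper_width: 8.0
[449.06841624  35.66420153 203.12109362] [-0.90578932 -5.38807867 -0.0983158 ] [-0.70817288 -0.04975954 -0.52686756] 7.981214753147814
[[-0.107  0.713 -0.693]
 [-0.11  -0.701 -0.704]
 [-0.988  0.001  0.153]]
```

View pics/w4.png

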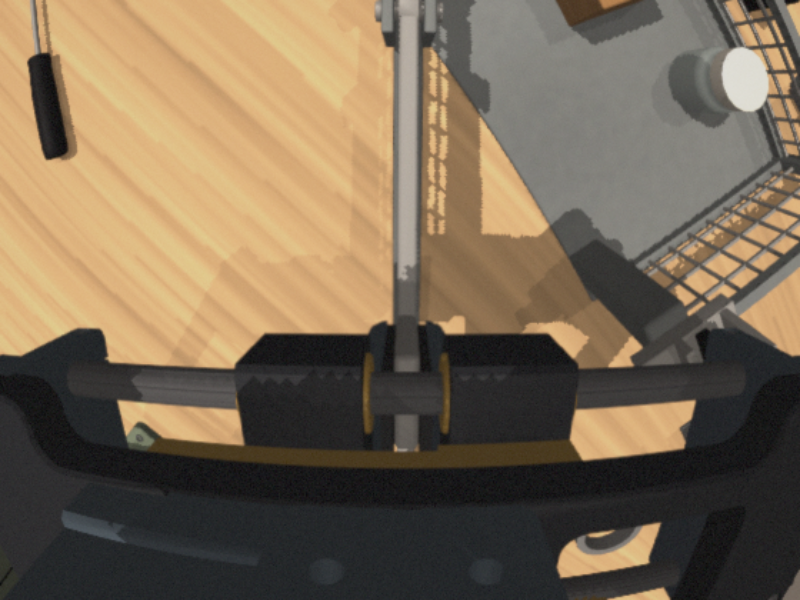

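View pics/s4.png

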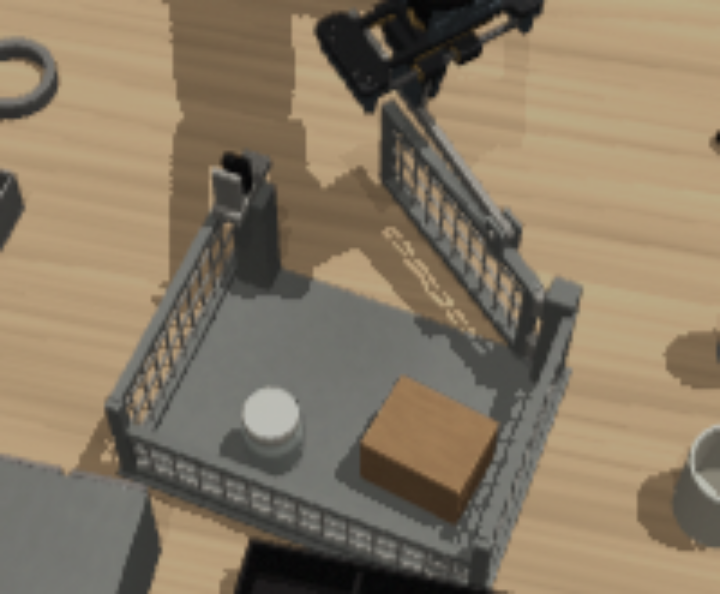

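```bash
cat >> h.py <<'E'
H=np.array([587.5,176.,0])
def swing(degs,lift=None):
    """rows for turning about world-z hinge by degs; lift: additional bar angle (rad) list about pivot"""
    s=state(); R0=R.from_euler('xyz',s['ee_rot'],degrees=True); p=s['ee_pos']
    n=toolR()[:,1]*[1,1,0]; n/=np.linalg.norm(n); g=np.cross([0,0,1],-n)  # gate dir candidates
    g=np.array([n[1],-n[0],0]); 
    if g@(p-H)<0: g=-g
    piv=H+60*g+[0,0,160]
    for i,a in enumerate(degs):
        l=0 if lift is None else lift[i]
        Rl=R.from_rotvec(np.cross(g,[0,0,1])*l)   # raises free end for l>0
        Rz=R.from_euler('z',a,degrees=True)
        q=Rz.apply(Rl.apply(p-piv)+piv-H)+H
        print(R0.inv().apply(q-p).round(1).tolist(),(R0.inv()*Rz*Rl*R0).as_rotvec(degrees=True).round(2).tolist())
def rep():
    s=state(); p=s['ee_pos']; Rt=toolR(); d=(p-H)[:2]; n=Rt[:,1]*[1,1,0]; n/=np.linalg.norm(n); g=np.array([n[1],-n[0],0]); g*=np.sign(g@(p-H))
    print('t',round(s['time_s'],2),'TCP',p.round(1),'r',np.linalg.norm(d).round(1),'tcp ang',np.degrees(np.arctan2(d[1],d[0])).round(2),'gate ang(tool)',np.degrees(np.arctan2(g[1],g[0])).round(2),'tilt deg',np.degrees(np.arcsin(Rt[2,2])).round(2))
    print('F normal(+in)',(s['force']@n).round(2),'along(out)',(s['force']@g).round(2),'z',s['force'][2].round(2),'|F|',np.linalg.norm(s['force']).round(1),'w',round(s['gripper_width'],1),'T',s['torque'].round(2))
E
python3 -c "
from h import *
rep(); swing([2,5,8,11,13]); swing([0],[0.1])"
```

```text
t 4.57 TCP [448.9  35.6 202.6] r 197.3 tcp ang -134.64 gate ang(tool) -134.58 tilt deg 8.61
F normal(+in) 3.92 along(out) 2.34 z 0.18 |F| 4.6 w 8.2 T [-0.39 -0.31 -0.48]
[-0.0, 6.9, -0.1] [-1.98, 0.0, 0.3]
[-0.1, 17.2, -0.7] [-4.94, 0.01, 0.75]
[-0.3, 27.5, -1.9] [-7.91, 0.01, 1.2]
[-0.5, 37.7, -3.6] [-10.88, 0.01, 1.65]
[-0.7, 44.4, -5.0] [-12.85, 0.01, 1.95]
[-14.1, 0.0, -2.9] [-0.01, -5.73, 0.0]
```

```bash
python3 -m handwheel '{"gripper":[1,1,1,1,1],"offset":[[0,7,-0.1],[-0.1,17.2,-0.7],[-0.3,27.5,-1.9],[-0.5,37.7,-3.6],[-0.7,44.4,-5]],"rot":[[-2,0,0.3],[-5,0,0.75],[-7.9,0,1.2],[-10.9,0,1.65],[-12.85,0,1.95]]}' 25
python3 -c "
from h import *
rep(); swing([2,5,8,10,11])"
```

```text
time_s: 4.98
ee_pos: [484.1, 7.6, 202.5]
ee_rot: [0.4, 81.4, -121.2]
force: [0.6, -2.5, -0.9]
gripper_width: 8.1
t 4.98 TCP [484.1   7.6 202.5] r 197.7 tcp ang -121.55 gate ang(tool) -121.54 tilt deg 8.56
F normal(+in) 1.87 along(out) 1.81 z -0.94 |F| 2.8 w 8.1 T [-0.23 -0.09 -0.6 ]
[-0.0, 6.9, -0.1] [-1.98, 0.0, 0.3]
[-0.1, 17.2, -0.7] [-4.94, 0.0, 0.74]
[-0.3, 27.5, -1.9] [-7.91, 0.01, 1.19]
[-0.4, 34.3, -3.0] [-9.89, 0.01, 1.49]
[-0.5, 37.7, -3.6] [-10.88, 0.01, 1.64]
```

```bash
python3 -m handwheel '{"gripper":[1,1,1,1,1],"offset":[[0,7,-0.1],[-0.1,17.2,-0.7],[-0.3,27.5,-1.9],[-0.4,34.3,-3],[-0.5,37.7,-3.6]],"rot":[[-2,0,0.3],[-5,0,0.75],[-7.9,0,1.2],[-9.9,0,1.5],[-10.9,0,1.65]]}' 25
python3 -c "
from h import *
rep(); rep(); swing([1,2,3,4,5])
s=state()
im=cv2.cvtColor(grab_frame('wrist'),cv2.COLOR_RGB2BGR); cv2.imwrite('pics/w5.png',cv2.resize(im,(800,600)))
rep()
"
```

```text
time_s: 5.4
ee_pos: [518.2, -9.5, 202.6]
ee_rot: [0.6, 81.4, -110.0]
force: [0.8, -3.8, -0.6]
gripper_width: 8.0
t 5.4 TCP [518.2  -9.5 202.6] r 198.0 tcp ang -110.49 gate ang(tool) -110.57 tilt deg 8.62
F normal(+in) 2.13 along(out) 3.3 z -0.64 |F| 4.0 w 8.0 T [-0.53  0.03 -0.61]
t 5.4 TCP [518.2  -9.5 202.6] r 198.0 tcp ang -110.49 gate ang(tool) -110.57 tilt deg 8.62
F normal(+in) 2.13 along(out) 3.3 z -0.64 |F| 4.0 w 8.0 T [-0.53  0.03 -0.61]
[-0.0, 3.5, -0.0] [-0.99, 0.0, 0.15]
[-0.0, 6.9, -0.1] [-1.98, 0.0, 0.3]
[-0.0, 10.4, -0.3] [-2.97, 0.0, 0.45]
[-0.1, 13.8, -0.5] [-3.95, 0.01, 0.6]
[-0.1, 17.3, -0.8] [-4.94, 0.01, 0.75]
t 5.45 TCP [518.6  -9.7 202.7] r 198.0 tcp ang -110.35 gate ang(tool) -110.55 tilt deg 8.62
F normal(+in) 5.34 along(out) 4.82 z -0.74 |F| 7.2 w 7.7 T [-0.69 -0.22 -0.5 ]
```

View pics/w5.png

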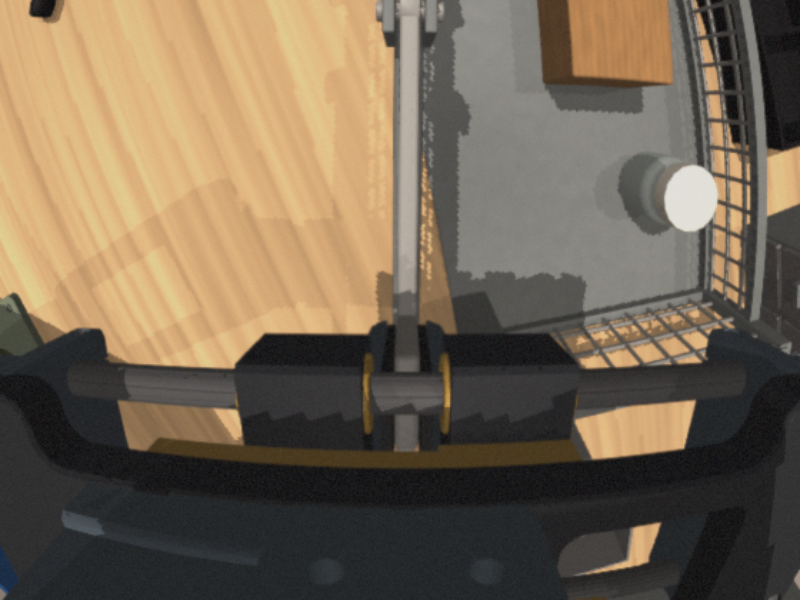

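```bash
python3 -m handwheel '{"gripper":[1,1,1,1,1],"offset":[[0,6.9,-0.1],[0,13.8,-0.5],[-0.1,17.3,-0.8],[-0.1,19,-1],[-0.1,19,-1]],"rot":[[-2,0,0.3],[-4,0,0.6],[-4.95,0,0.75],[-5.4,0,0.82],[-5.4,0,0.82]]}' 25
python3 -m handwheel '{"gripper":[1,1,1],"offset":[[0,0,0],[0,0,0],[0,0,0]],"rot":[[0,0,0],[0,0,0],[0,0,0]]}' 25
python3 -c "
from h import *
rep(); swing([.5,1,1.5,2,2.5])
import time
s=camera_params('scene')
im=cv2.cvtColor(grab_frame('scene'),cv2.COLOR_RGB2BGR); cv2.imwrite('pics/s6.png',cv2.resize(im[155:320,180:380],None,fx=4,fy=4))
rep()
"
```

```text
time_s: 5.87
ee_pos: [536.3, -15.5, 202.8]
ee_rot: [0.9, 81.3, -104.3]
force: [1.6, -5.3, 0.7]
gripper_width: 8.2
time_s: 6.12
ee_pos: [536.1, -15.4, 202.8]
ee_rot: [0.9, 81.3, -104.3]
force: [2.2, -6.3, 0.8]
gripper_width: 8.1
t 6.12 TCP [536.1 -15.4 202.8] r 198.2 tcp ang -105.03 gate ang(tool) -105.17 tilt deg 8.67
F normal(+in) 3.78 along(out) 5.47 z 0.84 |F| 6.7 w 8.1 T [-0.83 -0.15 -0.52]
[0.0, 1.7, -0.0] [-0.49, 0.0, 0.08]
[0.0, 3.5, -0.0] [-0.99, 0.0, 0.15]
[0.0, 5.2, -0.1] [-1.48, 0.0, 0.23]
[-0.0, 6.9, -0.1] [-1.98, 0.0, 0.3]
[-0.0, 8.6, -0.2] [-2.47, 0.01, 0.38]
t 6.17 TCP [536.1 -15.4 202.8] r 198.2 tcp ang -105.02 gate ang(tool) -105.17 tilt deg 8.67
F normal(+in) 3.98 along(out) 4.22 z -0.39 |F| 5.8 w 7.6 T [-0.79 -0.18 -0.53]
```

View pics/s6.png

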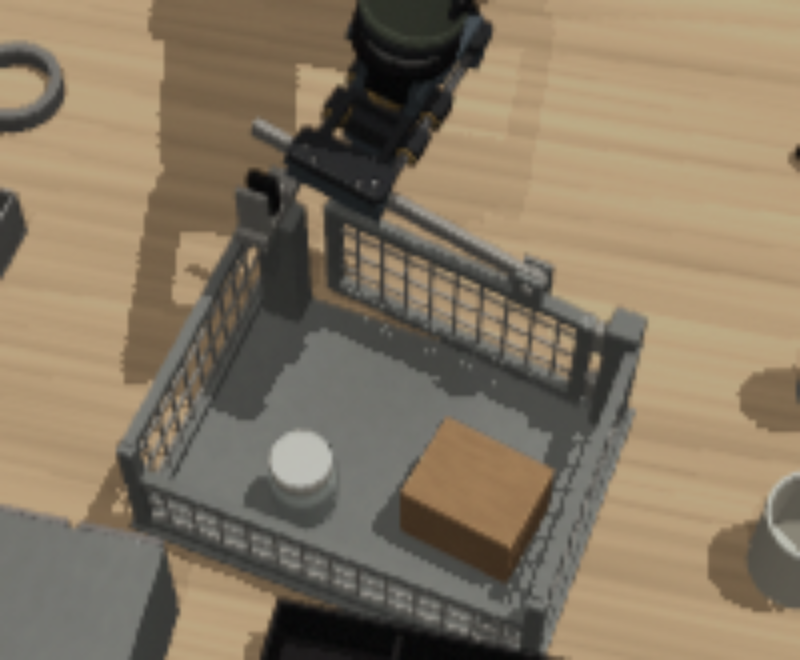

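```bash
python3 -m handwheel '{"gripper":[1,1,1,1,1],"offset":[[0,3.5,0],[0,7,-0.1],[0,8.6,-0.2],[0,8.6,-0.2],[0,8.6,-0.2]],"rot":[[-1,0,0.15],[-2,0,0.3],[-2.47,0,0.38],[-2.47,0,0.38],[-2.47,0,0.38]]}' 25
python3 -c "
from h import *
rep(); swing([.5,1,1.5,2,2.5])"
```

```text
time_s: 6.58
ee_pos: [544.6, -17.6, 202.9]
ee_rot: [1.0, 81.3, -101.7]
force: [2.2, -5.4, 0.2]
gripper_width: 7.8
t 6.58 TCP [544.6 -17.6 202.9] r 198.3 tcp ang -102.51 gate ang(tool) -102.66 tilt deg 8.68
F normal(+in) 3.3 along(out) 4.75 z 0.23 |F| 5.8 w 7.8 T [-0.78 -0.15 -0.49]
[0.0, 1.7, -0.0] [-0.49, 0.0, 0.08]
[0.0, 3.5, -0.0] [-0.99, 0.0, 0.15]
[0.0, 5.2, -0.1] [-1.48, 0.0, 0.23]
[-0.0, 6.9, -0.1] [-1.98, 0.01, 0.3]
[-0.0, 8.6, -0.2] [-2.47, 0.01, 0.38]
```

```bash
python3 -m handwheel '{"gripper":[1,1,1,1,1],"offset":[[0,0.5,0],[0,1.2,0],[0,1.7,0],[0,1.7,0],[0,1.7,0]],"rot":[[-0.12,0,0.02],[-0.3,0,0.04],[-0.49,0,0.08],[-0.49,0,0.08],[-0.49,0,0.08]]}' 25
python3 -c "
from h import *
rep(); swing([.5,1,1.5,2,2.5])"
```

```text
time_s: 7.0
ee_pos: [545.9, -17.9, 202.8]
ee_rot: [0.8, 81.3, -101.4]
force: [1.6, -5.7, 0.2]
gripper_width: 8.0
t 7.0 TCP [545.9 -17.9 202.8] r 198.3 tcp ang -102.11 gate ang(tool) -102.18 tilt deg 8.69
F normal(+in) 2.73 along(out) 5.24 z 0.17 |F| 5.9 w 8.0 T [-0.81 -0.07 -0.62]
[0.0, 1.7, -0.0] [-0.49, 0.0, 0.08]
[0.0, 3.5, -0.0] [-0.99, 0.0, 0.15]
[-0.0, 5.2, -0.1] [-1.48, 0.0, 0.23]
[-0.0, 6.9, -0.1] [-1.98, 0.0, 0.3]
[-0.0, 8.7, -0.2] [-2.47, 0.01, 0.38]
```

```bash
python3 -m handwheel '{"gripper":[1,1,1,1],"offset":[[0,0.6,0],[0,1.2,0],[0,1.2,0],[0,1.2,0]],"rot":[[-0.15,0,0.02],[-0.34,0,0.05],[-0.34,0,0.05],[-0.34,0,0.05]]}' 25
python3 -c "
from h import *
rep()"
python3 -m handwheel '{"gripper":[1,1,1,1],"offset":[[0,0.6,0],[0,1.2,0],[0,1.2,0],[0,1.2,0]],"rot":[[-0.15,0,0.02],[-0.34,0,0.05],[-0.34,0,0.05],[-0.34,0,0.05]]}' 25
python3 -c "
from h import *
rep()"
```

```text
time_s: 7.33
ee_pos: [547.1, -18.2, 202.9]
ee_rot: [0.8, 81.3, -101.0]
force: [1.6, -7.0, 1.0]
gripper_width: 8.2
t 7.33 TCP [547.1 -18.2 202.9] r 198.3 tcp ang -101.74 gate ang(tool) -101.83 tilt deg 8.69
F normal(+in) 3.02 along(out) 6.53 z 0.95 |F| 7.3 w 8.2 T [-0.82 -0.09 -0.64]
time_s: 7.67
ee_pos: [548.3, -18.4, 202.9]
ee_rot: [0.8, 81.3, -100.7]
force: [2.6, -5.4, 0.2]
gripper_width: 7.8
t 7.67 TCP [548.3 -18.4 202.9] r 198.4 tcp ang -101.4 gate ang(tool) -101.49 tilt deg 8.69
F normal(+in) 3.61 along(out) 4.76 z 0.2 |F| 6.0 w 7.8 T [-0.84 -0.13 -0.56]
```

```bash
python3 -m handwheel '{"gripper":[1,1,1,1],"offset":[[0,0.6,0],[0,1.2,0],[0,1.2,0],[0,1.2,0]],"rot":[[-0.15,0,0.02],[-0.34,0,0.05],[-0.34,0,0.05],[-0.34,0,0.05]]}' 25
python3 -c "
from h import *
rep()"
```

```text
time_s: 8.0
ee_pos: [549.5, -18.7, 202.8]
ee_rot: [0.8, 81.3, -100.3]
force: [1.7, -5.8, 1.0]
gripper_width: 7.8
t 8.0 TCP [549.5 -18.7 202.8] r 198.4 tcp ang -101.05 gate ang(tool) -101.15 tilt deg 8.69
F normal(+in) 2.81 along(out) 5.35 z 0.97 |F| 6.1 w 7.8 T [-0.87 -0.1  -0.52]
```

```bash
python3 -m handwheel '{"gripper":[1,1,1,1],"offset":[[0,0.6,0],[0,1.2,0],[0,1.2,0],[0,1.2,0]],"rot":[[-0.15,0,0.02],[-0.34,0,0.05],[-0.34,0,0.05],[-0.34,0,0.05]]}' 25
python3 -c "
from h import *
rep()"
```

```text
time_s: 8.33
ee_pos: [550.7, -18.9, 202.9]
ee_rot: [0.8, 81.3, -100.0]
force: [2.6, -5.7, 0.0]
gripper_width: 8.1
t 8.33 TCP [550.7 -18.9 202.9] r 198.4 tcp ang -100.7 gate ang(tool) -100.8 tilt deg 8.69
F normal(+in) 3.59 along(out) 5.16 z 0.04 |F| 6.3 w 8.1 T [-0.84 -0.1  -0.57]
```

```bash
python3 -m handwheel '{"gripper":[1,1,1,1],"offset":[[0,0.6,0],[0,1.2,0],[0,1.2,0],[0,1.2,0]],"rot":[[-0.15,0,0.02],[-0.34,0,0.05],[-0.34,0,0.05],[-0.34,0,0.05]]}' 25
python3 -c "
from h import *
rep()"
```

```text
time_s: 8.67
ee_pos: [551.9, -19.2, 202.9]
ee_rot: [0.8, 81.3, -99.7]
force: [2.1, -5.8, 0.3]
gripper_width: 8.0
t 8.67 TCP [551.9 -19.2 202.9] r 198.4 tcp ang -100.35 gate ang(tool) -100.46 tilt deg 8.69
F normal(+in) 3.08 along(out) 5.29 z 0.33 |F| 6.1 w 8.0 T [-0.89 -0.11 -0.59]
```

```bash
python3 -m handwheel '{"gripper":[1,1,1,1],"offset":[[0,0.6,0],[0,1.2,0],[0,1.2,0],[0,1.2,0]],"rot":[[-0.15,0,0.02],[-0.34,0,0.05],[-0.34,0,0.05],[-0.34,0,0.05]]}' 25
python3 -c "
from h import *
rep()"
```

```text
time_s: 9.0
ee_pos: [553.1, -19.4, 202.9]
ee_rot: [0.8, 81.3, -99.3]
force: [0.4, -6.8, 0.4]
gripper_width: 8.1
t 9.0 TCP [553.1 -19.4 202.9] r 198.4 tcp ang -100.0 gate ang(tool) -100.12 tilt deg 8.7
F normal(+in) 1.63 along(out) 6.6 z 0.43 |F| 6.8 w 8.1 T [-0.89 -0.06 -0.58]
```

```bash
python3 -m handwheel '{"gripper":[1,1,1],"offset":[[0,0.6,0],[0,0.6,0],[0,0.6,0]],"rot":[[-0.17,0,0.03],[-0.17,0,0.03],[-0.17,0,0.03]]}' 25
python3 -c "
from h import *
rep()"
```

```text
time_s: 9.25
ee_pos: [553.6, -19.5, 202.9]
ee_rot: [0.8, 81.3, -99.1]
force: [1.4, -6.9, 0.1]
gripper_width: 7.8
t 9.25 TCP [553.6 -19.5 202.9] r 198.4 tcp ang -99.83 gate ang(tool) -99.94 tilt deg 8.7
F normal(+in) 2.54 along(out) 6.59 z 0.1 |F| 7.1 w 7.8 T [-0.8  -0.08 -0.64]
```

```bash
python3 -m handwheel '{"gripper":[1,1,1],"offset":[[0,0.6,0],[0,0.6,0],[0,0.6,0]],"rot":[[-0.17,0,0.03],[-0.17,0,0.03],[-0.17,0,0.03]]}' 25
python3 -c "
from h import *
rep()
im=cv2.cvtColor(grab_frame('scene'),cv2.COLOR_RGB2BGR); cv2.imwrite('pics/s7.png',cv2.resize(im[160:260,220:340],None,fx=6,fy=6,interpolation=cv2.INTER_CUBIC))
rep()"
```

```text
time_s: 9.5
ee_pos: [554.2, -19.6, 202.9]
ee_rot: [0.9, 81.3, -98.9]
force: [2.9, -5.9, 1.3]
gripper_width: 8.1
t 9.5 TCP [554.2 -19.6 202.9] r 198.4 tcp ang -99.66 gate ang(tool) -99.77 tilt deg 8.7
F normal(+in) 3.89 along(out) 5.33 z 1.3 |F| 6.7 w 8.1 T [-0.88 -0.09 -0.59]
t 9.55 TCP [554.2 -19.6 202.9] r 198.4 tcp ang -99.65 gate ang(tool) -99.77 tilt deg 8.7
F normal(+in) 2.92 along(out) 5.85 z 0.5 |F| 6.6 w 8.3 T [-0.85 -0.07 -0.56]
```

View pics/s7.png

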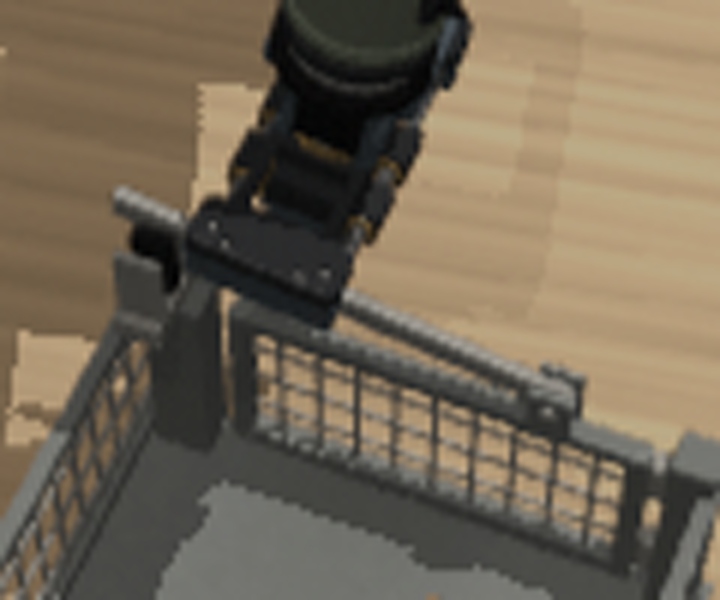

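The bar is now over the lip, with a small gap to the black pad and no contact yet. I'll keep creeping in.

```bash
python3 -m handwheel '{"gripper":[1,1,1],"offset":[[0,0.8,0],[0,0.8,0],[0,0.8,0]],"rot":[[-0.23,0,0.04],[-0.23,0,0.04],[-0.23,0,0.04]]}' 25
python3 -c "
from h import *
rep()"
```

```text
time_s: 9.8
ee_pos: [555.1, -19.7, 202.9]
ee_rot: [0.9, 81.3, -98.6]
force: [3.0, -6.4, 0.7]
gripper_width: 7.9
t 9.8 TCP [555.1 -19.7 202.9] r 198.4 tcp ang -99.41 gate ang(tool) -99.54 tilt deg 8.7
F normal(+in) 4.01 along(out) 5.78 z 0.73 |F| 7.1 w 7.9 T [-0.9  -0.04 -0.59]
```

```bash
python3 -m handwheel '{"gripper":[1,1,1],"offset":[[0,0.8,0],[0,0.8,0],[0,0.8,0]],"rot":[[-0.23,0,0.04],[-0.23,0,0.04],[-0.23,0,0.04]]}' 25
python3 -c "
from h import *
rep()"
```

```text
time_s: 10.05
ee_pos: [555.8, -19.9, 202.9]
ee_rot: [0.9, 81.3, -98.4]
force: [2.7, -6.4, 0.1]
gripper_width: 8.0
t 10.05 TCP [555.8 -19.9 202.9] r 198.4 tcp ang -99.18 gate ang(tool) -99.3 tilt deg 8.7
F normal(+in) 3.73 along(out) 5.83 z 0.12 |F| 6.9 w 8.0 T [-0.89 -0.07 -0.59]
```

```bash
python3 -m handwheel '{"gripper":[1,1,1],"offset":[[0,0.8,0],[0,0.8,0],[0,0.8,0]],"rot":[[-0.23,0,0.04],[-0.23,0,0.04],[-0.23,0,0.04]]}' 25
python3 -c "
from h import *
rep()"
```

```text
time_s: 10.3
ee_pos: [556.6, -20.0, 202.9]
ee_rot: [1.0, 81.3, -98.1]
force: [2.1, -6.0, -0.2]
gripper_width: 8.0
t 10.3 TCP [556.6 -20.  202.9] r 198.5 tcp ang -98.94 gate ang(tool) -99.07 tilt deg 8.7
F normal(+in) 3.03 along(out) 5.56 z -0.17 |F| 6.3 w 8.0 T [-0.86 -0.04 -0.56]
```

```bash
python3 -m handwheel '{"gripper":[1,1,1],"offset":[[0,0.8,0],[0,0.8,0],[0,0.8,0]],"rot":[[-0.23,0,0.04],[-0.23,0,0.04],[-0.23,0,0.04]]}' 25
python3 -c "
from h import *
rep()"
```

```text
time_s: 10.55
ee_pos: [557.4, -20.2, 202.9]
ee_rot: [1.0, 81.3, -97.8]
force: [2.0, -6.6, 0.8]
gripper_width: 7.9
t 10.55 TCP [557.4 -20.2 202.9] r 198.5 tcp ang -98.72 gate ang(tool) -98.84 tilt deg 8.7
F normal(+in) 2.95 along(out) 6.25 z 0.82 |F| 7.0 w 7.9 T [-0.85 -0.05 -0.62]
```

```bash
python3 -m handwheel '{"gripper":[1,1,1],"offset":[[0,0.8,0],[0,0.8,0],[0,0.8,0]],"rot":[[-0.23,0,0.04],[-0.23,0,0.04],[-0.23,0,0.04]]}' 25
python3 -c "
from h import *
rep()"
```

```text
time_s: 10.8
ee_pos: [558.2, -20.3, 202.9]
ee_rot: [1.1, 81.3, -97.6]
force: [2.5, -7.2, 0.3]
gripper_width: 8.1
t 10.8 TCP [558.2 -20.3 202.9] r 198.5 tcp ang -98.48 gate ang(tool) -98.6 tilt deg 8.7
F normal(+in) 3.53 along(out) 6.73 z 0.32 |F| 7.6 w 8.1 T [-0.91 -0.04 -0.59]
```

```bash
python3 -m handwheel '{"gripper":[1,1,1],"offset":[[0,0.8,0],[0,0.8,0],[0,0.8,0]],"rot":[[-0.23,0,0.04],[-0.23,0,0.04],[-0.23,0,0.04]]}' 25
python3 -c "
from h import *
rep()"
```

```text
time_s: 11.05
ee_pos: [559.0, -20.4, 202.9]
ee_rot: [1.1, 81.3, -97.3]
force: [2.2, -7.3, -0.1]
gripper_width: 7.9
t 11.05 TCP [559.  -20.4 202.9] r 198.5 tcp ang -98.25 gate ang(tool) -98.37 tilt deg 8.7
F normal(+in) 3.23 along(out) 6.88 z -0.07 |F| 7.6 w 7.9 T [-0.91 -0.07 -0.52]
```

```bash
python3 -m handwheel '{"gripper":[1,1,1],"offset":[[0,0.8,0.6],[0,0.8,0.6],[0,0.8,0.6]],"rot":[[-0.23,0,0.04],[-0.23,0,0.04],[-0.23,0,0.04]]}' 25
python3 -c "
from h import *
rep()
im=cv2.cvtColor(grab_frame('scene'),cv2.COLOR_RGB2BGR); cv2.imwrite('pics/s8.png',cv2.resize(im[160:260,220:340],None,fx=6,fy=6,interpolation=cv2.INTER_CUBIC))
rep()"
```

```text
time_s: 11.3
ee_pos: [559.7, -20.6, 202.8]
ee_rot: [1.0, 81.4, -97.2]
force: [1.9, -5.4, -0.4]
gripper_width: 7.8
t 11.3 TCP [559.7 -20.6 202.8] r 198.5 tcp ang -98.05 gate ang(tool) -98.14 tilt deg 8.65
F normal(+in) 2.68 along(out) 5.12 z -0.37 |F| 5.8 w 7.8 T [-0.67 -0.11 -0.61]
t 11.35 TCP [559.7 -20.6 202.8] r 198.5 tcp ang -98.04 gate ang(tool) -98.13 tilt deg 8.65
F normal(+in) 2.63 along(out) 4.79 z -0.63 |F| 5.5 w 8.2 T [-0.69 -0.08 -0.57]
```

View pics/s8.png

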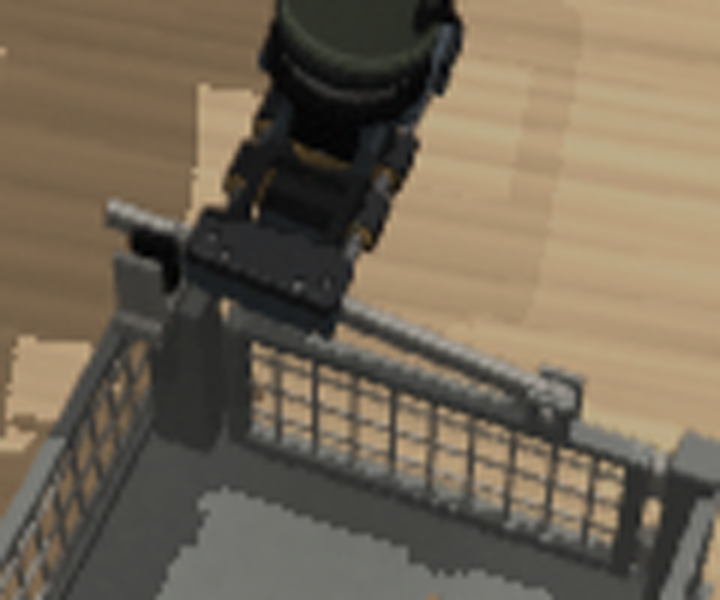

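```bash
python3 -m handwheel '{"gripper":[1,1,1],"offset":[[0,0.8,0.2],[0,0.8,0.2],[0,0.8,0.2]],"rot":[[-0.23,0,0.04],[-0.23,0,0.04],[-0.23,0,0.04]]}' 25
python3 -c "
from h import *
rep()"
```

```text
time_s: 11.6
ee_pos: [560.5, -20.7, 202.8]
ee_rot: [1.0, 81.4, -96.9]
force: [1.4, -5.1, -0.1]
gripper_width: 8.0
t 11.6 TCP [560.5 -20.7 202.8] r 198.5 tcp ang -97.82 gate ang(tool) -97.9 tilt deg 8.64
F normal(+in) 2.05 along(out) 4.88 z -0.14 |F| 5.3 w 8.0 T [-0.63 -0.17 -0.55]
```

```bash
python3 -m handwheel '{"gripper":[1,1,1],"offset":[[0,0.8,0],[0,0.8,0],[0,0.8,0]],"rot":[[-0.23,0,0.04],[-0.23,0,0.04],[-0.23,0,0.04]]}' 25
python3 -c "
from h import *
rep()"
```

```text
time_s: 11.85
ee_pos: [560.9, -20.8, 202.8]
ee_rot: [0.6, 81.3, -97.0]
force: [1.3, -4.8, 0.2]
gripper_width: 8.4
t 11.85 TCP [560.9 -20.8 202.8] r 198.6 tcp ang -97.71 gate ang(tool) -97.67 tilt deg 8.65
F normal(+in) 1.97 along(out) 4.61 z 0.23 |F| 5.0 w 8.4 T [-0.69  0.03 -0.63]
```

```bash
python3 -m handwheel '{"gripper":[1,1,1],"offset":[[0,0.8,0],[0,0.8,0],[0,0.8,0]],"rot":[[-0.23,0,0.04],[-0.23,0,0.04],[-0.23,0,0.04]]}' 25
python3 -c "
from h import *
rep()"
```

```text
time_s: 12.1
ee_pos: [561.1, -20.8, 202.7]
ee_rot: [0.2, 81.3, -97.3]
force: [-0.1, -5.7, -0.5]
gripper_width: 8.3
t 12.1 TCP [561.1 -20.8 202.7] r 198.6 tcp ang -97.65 gate ang(tool) -97.45 tilt deg 8.65
F normal(+in) 0.61 along(out) 5.64 z -0.5 |F| 5.7 w 8.3 T [-0.64  0.15 -0.69]
```

Contact: the TCP has begun to lag (0.2 mm for a 0.8 mm command) and the normal force is dropping. I'll press on in small steps, watching both.

```bash
python3 -m handwheel '{"gripper":[1,1,1],"offset":[[0,0.8,0],[0,0.8,0],[0,0.8,0]],"rot":[[-0.2,0,0.03],[-0.2,0,0.03],[-0.2,0,0.03]]}' 30
python3 -c "
from h import *
rep()"
```

```text
time_s: 12.35
ee_pos: [561.3, -20.9, 202.7]
ee_rot: [-0.2, 81.4, -97.5]
force: [-1.7, -6.0, 0.2]
gripper_width: 7.9
t 12.35 TCP [561.3 -20.9 202.7] r 198.6 tcp ang -97.57 gate ang(tool) -97.28 tilt deg 8.65
F normal(+in) -0.93 along(out) 6.16 z 0.19 |F| 6.2 w 7.9 T [-0.6   0.31 -0.94]
```

```bash
python3 -m handwheel '{"gripper":[1,1,1],"offset":[[0,0.8,0],[0,0.8,0],[0,0.8,0]],"rot":[[-0.2,0,0.03],[-0.2,0,0.03],[-0.2,0,0.03]]}' 30
python3 -c "
from h import *
rep()"
```

```text
time_s: 12.6
ee_pos: [561.6, -20.9, 202.6]
ee_rot: [-0.7, 81.3, -97.8]
force: [-3.5, -5.8, 1.7]
gripper_width: 8.3
t 12.6 TCP [561.6 -20.9 202.6] r 198.6 tcp ang -97.49 gate ang(tool) -97.1 tilt deg 8.65
F normal(+in) -2.78 along(out) 6.17 z 1.69 |F| 7.0 w 8.3 T [-0.52  0.45 -0.93]
```

```bash
python3 -m handwheel '{"gripper":[1,1,1],"offset":[[0,0.8,0],[0,0.8,0],[0,0.8,0]],"rot":[[-0.2,0,0.03],[-0.2,0,0.03],[-0.2,0,0.03]]}' 30
python3 -c "
from h import *
rep()"
```

```text
time_s: 12.85
ee_pos: [561.8, -21.0, 202.6]
ee_rot: [-1.2, 81.3, -98.1]
force: [-3.6, -4.9, 2.2]
gripper_width: 8.3
t 12.85 TCP [561.8 -21.  202.6] r 198.7 tcp ang -97.43 gate ang(tool) -96.91 tilt deg 8.65
F normal(+in) -3.03 along(out) 5.28 z 2.19 |F| 6.5 w 8.3 T [-0.51  0.63 -0.95]
```

```bash
python3 -m handwheel '{"gripper":[1,1,1],"offset":[[0,0.7,0],[0,1.4,0],[0,1.4,0]],"rot":[[-0.15,0,0],[-0.2,0,0],[-0.2,0,0]]}' 30
python3 -c "
from h import *
rep()"
```

```text
time_s: 13.1
ee_pos: [562.2, -21.1, 202.5]
ee_rot: [-2.2, 81.3, -98.9]
force: [-7.2, -4.5, 3.1]
gripper_width: 7.9
t 13.1 TCP [562.2 -21.1 202.5] r 198.7 tcp ang -97.32 gate ang(tool) -96.73 tilt deg 8.66
F normal(+in) -6.68 along(out) 5.29 z 3.07 |F| 9.1 w 7.9 T [-0.37  0.89 -0.97]
```

```bash
python3 -m handwheel '{"gripper":[1,1,1],"offset":[[0,0.7,0],[0,1.4,0],[0,1.4,0]],"rot":[[-0.15,0,0],[-0.2,0,0],[-0.2,0,0]]}' 30
python3 -c "
from h import *
rep()"
```

```text
time_s: 13.35
ee_pos: [562.5, -21.1, 202.3]
ee_rot: [-3.4, 81.3, -99.9]
force: [-9.7, -4.7, 4.0]
gripper_width: 8.3
t 13.35 TCP [562.5 -21.1 202.3] r 198.7 tcp ang -97.22 gate ang(tool) -96.54 tilt deg 8.66
F normal(+in) -9.12 along(out) 5.74 z 3.96 |F| 11.5 w 8.3 T [-0.39  1.12 -1.  ]
```

```bash
python3 -c "
from h import *
rep(); swing([0]*4,[-.02,-.035,-0.05,-.11])
im=cv2.cvtColor(grab_frame('scene'),cv2.COLOR_RGB2BGR); cv2.imwrite('pics/s9.png',cv2.resize(im[160:260,220:340],None,fx=6,fy=6,interpolation=cv2.INTER_CUBIC))
rep()"
```

```text
t 13.35 TCP [562.5 -21.1 202.3] r 198.7 tcp ang -97.22 gate ang(tool) -96.54 tilt deg 8.66
F normal(+in) -9.12 along(out) 5.74 z 3.96 |F| 11.5 w 8.3 T [-0.39  1.12 -1.  ]
[2.9, 0.0, 0.4] [-0.01, 1.15, 0.0]
[5.0, 0.0, 0.6] [-0.02, 2.01, 0.0]
[7.2, 0.1, 0.9] [-0.03, 2.86, 0.0]
[15.9, 0.1, 1.4] [-0.06, 6.3, 0.01]
t 13.4 TCP [562.5 -21.2 202.3] r 198.8 tcp ang -97.22 gate ang(tool) -96.55 tilt deg 8.67
F normal(+in) -9.91 along(out) 5.21 z 2.94 |F| 11.6 w 8.4 T [-0.43  1.18 -0.96]
```

View pics/s9.png

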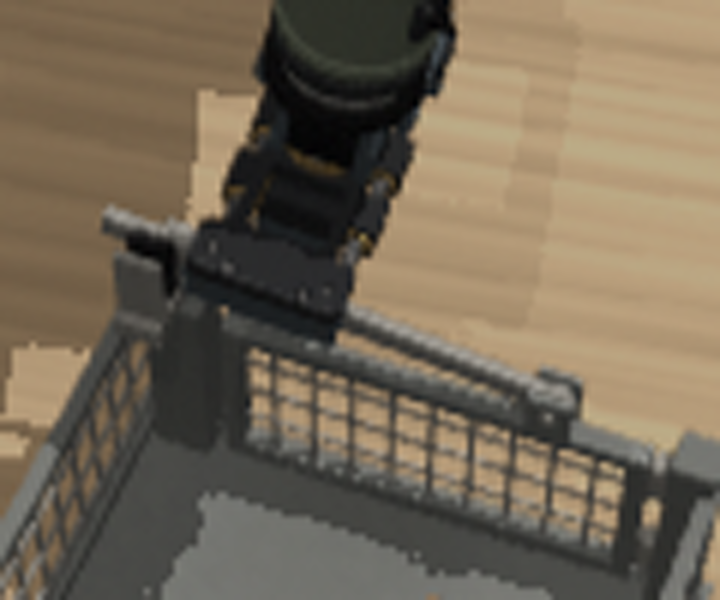

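```bash
python3 -c "
from h import *
print(toolR().round(4))"
```

```text
[[-0.0257  0.9934 -0.1115]
 [-0.1487 -0.1141 -0.9823]
 [-0.9885 -0.0087  0.1507]]
```

Pad deflection by angle is about 2.5 mm (≈9 N), which matches the force change of about 12 N at the tab, in the middle of the window. I'll lower the bar to just under lip level first and check.

```bash
python3 -m handwheel '{"gripper":[1,1,1,1,1],"offset":[[1.5,0,0.2],[2.9,0,0.4],[5,0,0.6],[7.2,0.1,0.9],[7.2,0.1,0.9]],"rot":[[0,0.6,0],[0,1.15,0],[0,2,0],[0,2.86,0],[0,2.86,0]]}' 30
python3 -c "
from h import *
rep(); swing([0]*4,[-.02,-.035,-0.05,-.06])"
```

```text
time_s: 13.82
ee_pos: [562.2, -23.2, 194.9]
ee_rot: [-5.2, 84.2, -101.7]
force: [-10.0, -3.6, 2.8]
gripper_width: 8.4
t 13.82 TCP [562.2 -23.2 194.9] r 200.8 tcp ang -97.24 gate ang(tool) -96.56 tilt deg 5.73
F normal(+in) -9.51 along(out) 4.76 z 2.79 |F| 11.0 w 8.4 T [-0.24  1.08 -0.93]
[2.9, 0.0, 0.4] [-0.01, 1.15, 0.0]
[5.0, 0.0, 0.6] [-0.02, 2.01, 0.0]
[7.2, 0.1, 0.9] [-0.03, 2.86, 0.0]
[8.6, 0.1, 1.0] [-0.03, 3.44, 0.0]
```

```bash
python3 -m handwheel '{"gripper":[1,1,1,1],"offset":[[1.5,0,0.2],[2.9,0,0.4],[2.9,0,0.4],[2.9,0,0.4]],"rot":[[0,0.6,0],[0,1.15,0],[0,1.15,0],[0,1.15,0]]}' 30
python3 -c "
from h import *
rep(); swing([0]*4,[-.02,-.025,-0.03,-.04])"
```

```text
time_s: 14.15
ee_pos: [562.1, -23.8, 192.1]
ee_rot: [-6.6, 85.3, -103.1]
force: [-10.1, -5.0, 2.5]
gripper_width: 8.1
t 14.15 TCP [562.1 -23.8 192.1] r 201.4 tcp ang -97.24 gate ang(tool) -96.53 tilt deg 4.64
F normal(+in) -9.51 along(out) 6.09 z 2.49 |F| 11.6 w 8.1 T [-0.36  1.16 -0.88]
[2.9, 0.0, 0.4] [-0.01, 1.15, 0.0]
[3.6, 0.0, 0.5] [-0.01, 1.43, 0.0]
[4.3, 0.0, 0.6] [-0.02, 1.72, 0.0]
[5.8, 0.1, 0.7] [-0.02, 2.29, 0.0]
```

```bash
python3 -m handwheel '{"gripper":[1,1,1,1],"offset":[[1.5,0,0.2],[2.9,0,0.4],[4.3,0,0.6],[4.3,0,0.6]],"rot":[[0,0.6,0],[0,1.15,0],[0,1.72,0],[0,1.72,0]]}' 30
python3 -c "
from h import *
rep(); swing([0]*4,[-.01,-.015,-0.03,-.04])"
```

```text
time_s: 14.48
ee_pos: [562.0, -24.8, 187.7]
ee_rot: [-10.5, 87.1, -107.0]
force: [-9.3, -4.3, 1.3]
gripper_width: 8.2
t 14.48 TCP [562.  -24.8 187.7] r 202.4 tcp ang -97.24 gate ang(tool) -96.52 tilt deg 2.88
F normal(+in) -8.7 along(out) 5.35 z 1.35 |F| 10.3 w 8.2 T [-0.34  1.08 -0.87]
[1.4, 0.0, 0.2] [-0.01, 0.57, 0.0]
[2.2, 0.0, 0.3] [-0.01, 0.86, 0.0]
[4.3, 0.0, 0.5] [-0.02, 1.72, 0.0]
[5.8, 0.1, 0.7] [-0.02, 2.29, 0.0]
```

```bash
python3 -m handwheel '{"gripper":[1,1,1],"offset":[[0.5,0,0.1],[1,0,0.1],[1,0,0.1]],"rot":[[0,0.2,0],[0,0.4,0],[0,0.4,0]]}' 30
python3 -c "
from h import *
rep()"
python3 -m handwheel '{"gripper":[1,1,1,1],"offset":[[0,-0.8,0],[0,-1.6,0],[0,-2.4,0],[0,-2.4,0]],"rot":[[0.2,0,0],[0.4,0,0],[0.5,0,0],[0.5,0,0]]}' 30
python3 -c "
from h import *
rep()"
```

```text
time_s: 14.73
ee_pos: [562.1, -24.7, 187.5]
ee_rot: [-11.3, 87.4, -107.8]
force: [-11.5, -3.1, 5.3]
gripper_width: 8.2
t 14.73 TCP [562.1 -24.7 187.5] r 202.3 tcp ang -97.22 gate ang(tool) -96.49 tilt deg 2.51
F normal(+in) -11.03 along(out) 4.41 z 5.32 |F| 13.0 w 8.2 T [-0.64  1.37 -0.84]
time_s: 15.07
ee_pos: [561.5, -24.6, 187.5]
ee_rot: [-5.6, 87.5, -102.6]
force: [-5.5, -4.7, 3.1]
gripper_width: 8.1
t 15.07 TCP [561.5 -24.6 187.5] r 202.3 tcp ang -97.4 gate ang(tool) -96.97 tilt deg 2.53
F normal(+in) -4.86 along(out) 5.35 z 3.1 |F| 7.9 w 8.1 T [-0.76  0.79 -0.79]
```

The bar reached the floor: Fz rose by 4 N and z stopped at 187.5. I'll take back the extra downward command and keep easing the push so the lip takes the load.

```bash
python3 -m handwheel '{"gripper":[1,1,1,1],"offset":[[-0.2,-0.8,0],[-0.4,-1.6,0],[-0.6,-2.4,0],[-0.6,-2.4,0]],"rot":[[0.2,0,0],[0.3,0,0],[0.3,0,0],[0.3,0,0]]}' 30
python3 -c "
from h import *
rep()
im=cv2.cvtColor(grab_frame('scene'),cv2.COLOR_RGB2BGR); cv2.imwrite('pics/s10.png',cv2.resize(im[160:260,220:340],None,fx=6,fy=6,interpolation=cv2.INTER_CUBIC))"
```

```text
time_s: 15.4
ee_pos: [561.4, -24.5, 187.8]
ee_rot: [0.2, 87.5, -97.0]
force: [-0.3, -5.3, -1.4]
gripper_width: 8.2
t 15.4 TCP [561.4 -24.5 187.8] r 202.2 tcp ang -97.43 gate ang(tool) -97.21 tilt deg 2.54
F normal(+in) 0.38 along(out) 5.34 z -1.4 |F| 5.5 w 8.2 T [-1.09  0.22 -0.76]
```

View pics/s10.png

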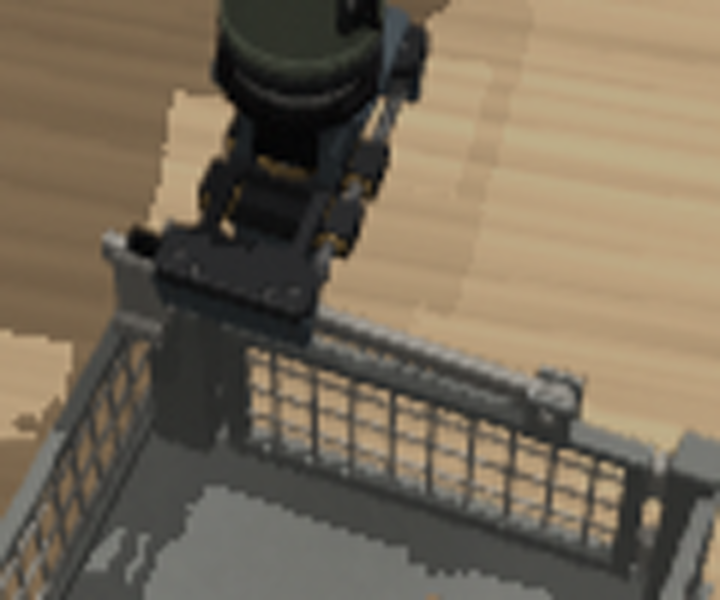

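The bar is down in the catch, and the gate is held at −97.43° (predicted −97.44° for lip contact) with almost no push. I'll release.

```bash
python3 -m handwheel '{"gripper":[1,0.9,0.8,0.7,0.6],"offset":[[0,-0.8,0],[0,-0.8,0],[0,-0.8,0],[0,-0.8,0],[0,-0.8,0]],"rot":[[0,0,0],[0,0,0],[0,0,0],[0,0,0],[0,0,0]]}' 20
python3 -m handwheel '{"gripper":[0.5,0.4,0.4,0.4,0.4],"offset":[[0,0,0],[0,0,0],[0,0,0],[0,0,0],[0,0,0]],"rot":[[0,0,0],[0,0,0],[0,0,0],[0,0,0],[0,0,0]]}' 20
python3 -c "
from h import *
rep()"
```

```text
time_s: 15.87
ee_pos: [561.1, -23.0, 188.5]
ee_rot: [1.3, 87.6, -95.8]
force: [0.7, 0.3, -0.1]
gripper_width: 26.2
time_s: 16.28
ee_pos: [561.1, -23.5, 188.3]
ee_rot: [1.1, 87.5, -96.1]
force: [-0.2, -0.5, -0.5]
gripper_width: 54.6
t 16.28 TCP [561.1 -23.5 188.3] r 201.3 tcp ang -97.54 gate ang(tool) -97.17 tilt deg 2.47
F normal(+in) -0.13 along(out) 0.56 z -0.5 |F| 0.8 w 54.6 T [-0.07  0.07  0.02]
```

Now I'll go straight up, clear of everything, then look.

```bash
python3 -m handwheel '{"gripper":[0.4,0.4,0.4,0.4,0.4],"offset":[[-10,0,0],[-30,0,0],[-60,0,0],[-95,0,0],[-130,0,0]],"rot":[[0,0,0],[0,0,0],[0,0,0],[0,0,0],[0,0,0]]}'
python3 -m handwheel '{"gripper":[0.4,0.4,0.4,0.4,0.4],"offset":[[0,-35,0],[0,-75,0],[0,-115,0],[0,-150,0],[0,-150,0]],"rot":[[0,0,0],[0,0,0],[0,0,0],[0,0,0],[0,0,0]]}'
python3 -c "
from h import *
rep()
s=state();import json; json.dump({k:np.array(s[k]).tolist() for k in ('ee_pos','ee_rot')},open('w11.json','w'))
im=cv2.cvtColor(grab_frame('wrist'),cv2.COLOR_RGB2BGR); cv2.imwrite('pics/w11.png',cv2.resize(im,(800,600)))
im=cv2.cvtColor(grab_frame('scene'),cv2.COLOR_RGB2BGR); cv2.imwrite('pics/s11f.png',im); cv2.imwrite('pics/s11.png',cv2.resize(im[160:260,220:340],None,fx=6,fy=6,interpolation=cv2.INTER_CUBIC))
im=cv2.cvtColor(grab_frame('top'),cv2.COLOR_RGB2BGR); cv2.imwrite('pics/t11.png',im)"
```

```text
time_s: 16.7
ee_pos: [561.2, -17.9, 320.2]
ee_rot: [0.6, 87.5, -96.6]
force: [0.8, 0.5, 0.5]
gripper_width: 54.5
time_s: 17.12
ee_pos: [406.9, 1.3, 319.5]
ee_rot: [-0.8, 87.5, -97.9]
force: [0.4, -0.1, -0.6]
gripper_width: 54.4
t 17.12 TCP [406.9   1.3 319.5] r 251.2 tcp ang -135.94 gate ang(tool) -97.14 tilt deg 2.45
F normal(+in) 0.44 along(out) 0.08 z -0.61 |F| 0.8 w 54.4 T [-0.01 -0.01 -0.02]
```

View pics/s11.png

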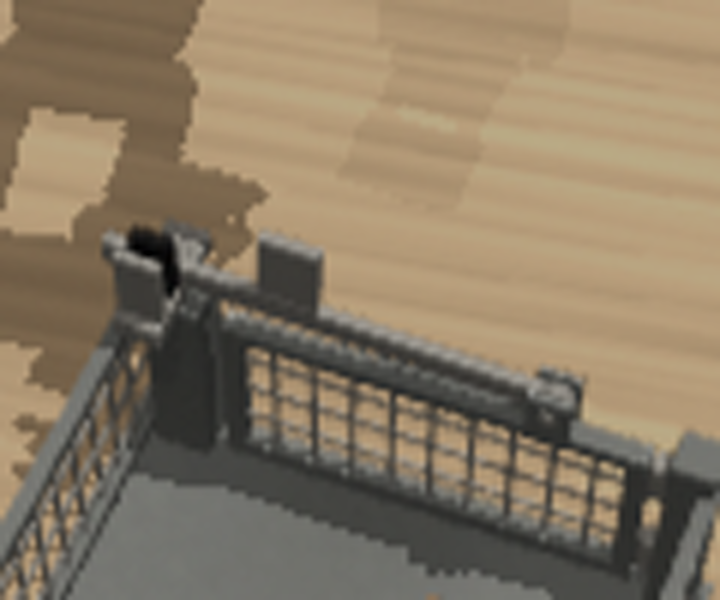

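View pics/w11.png

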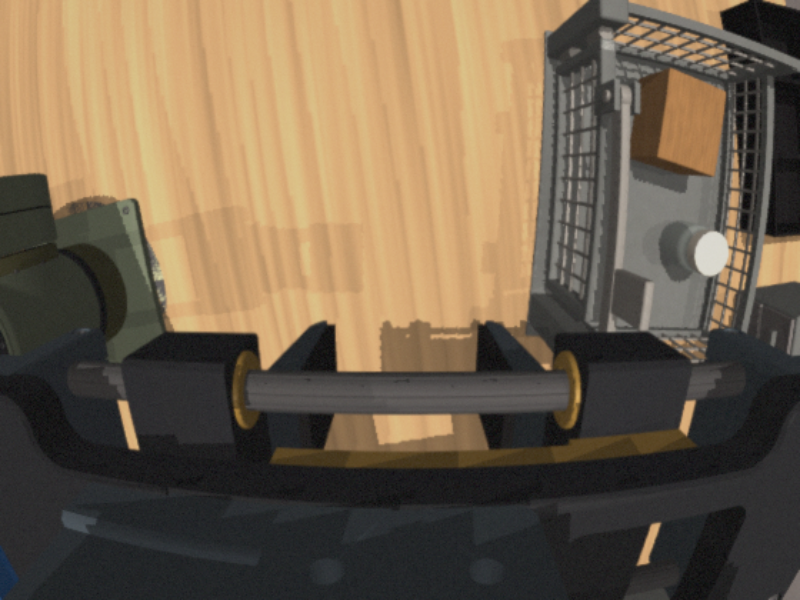

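View pics/t11.png

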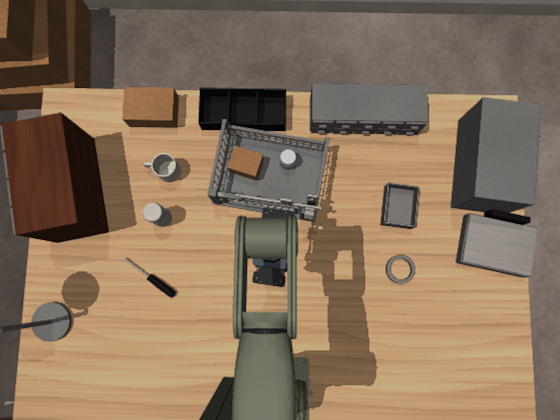

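```bash
python3 -c "
from h import *
g=np.radians(-97.43); u=np.array([np.cos(g),np.sin(g),0])
for th in (0,.04,.105):
    f=lambda a,h: proj('scene',H+u*(60+a*np.cos(th)-h*np.sin(th))+np.array([0,0,160+a*np.sin(th)+h*np.cos(th)]))
    print(th,[((np.array(f(a,h))-[220,160])*6).round(0) for a,h in ((128,59),(162,59),(248,9),(0,9))])
"
```

```text
0 [array([309., 251.]), array([245., 232.]), array([ 94., 241.]), array([547., 380.])]
0.04 [array([313., 247.]), array([249., 226.]), array([ 93., 230.]), array([548., 380.])]
0.105 [array([321., 240.]), array([257., 216.]), array([ 94., 213.]), array([549., 381.])]
```

The tip sits at (108,236), against a predicted row of 230 for 0.04 rad and 213 if the bar were perched on the lip. So it is down in the catch. The other objects match the first top view, so I'm handing in.

```bash
python3 -c "
from workcell import *
print(job_done())"
```

```text
the job is handed in; nothing more can be done
None
```

The gate is shut and latched: the bar is down in the catch and the gate stayed shut by itself after I let go. I handed the job in at about 17 s; no verdict is reported.

**What I did:** I gripped the thumb tab and raised the bar about 0.15 rad. I swung the gate in and crept forward until I felt the pad. I pressed the pad about 2.5 mm (roughly 9 N), then lowered the bar until it touched the catch floor. Before opening the fingers I eased off the push until the lip held the gate, then moved the arm clear.

**What agreed:**
- **Pad load:** the angle and the force change gave the same value, well under the 18 N limit.
- **Bar seating:** at the floor, the upward force rose about 4 N and the height stopped, about 0.04 rad above the bar's own stop. Easing off, the gate stopped at the angle expected for bar-on-lip contact. In the last scene picture the bar tip fits 0.04 rad (6 px in the enlarged picture, 1 px in the raw image), not the 23 px it would be if perched on the lip.
- **Other things:** by eye, the carton, jar, can, mug, screwdriver, bin and tape look unmoved in the last top view.

**What disagreed:**
- **Steady readings while gripping:** the force sensor showed about 3 N square to the gate and 5–7 N along it, probably from a slightly wrong hinge estimate. I subtracted the 3 N as a baseline. Both readings vanished on release.
- **Shut angle:** my estimate of square-to-the-pen (about −99.1°) differs from the latched angle (−97.4°) by about 0.03 rad. A catch set several millimetres inward explains this, and it is within the stated 0.04.
- **Tab outline:** in the last picture it matched the 0.04 rad prediction less well than the tip did.

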